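# Fetch the rack from behind the wash bottles

### The arm

A 6-joint arm with a two-finger parallel gripper is mounted at the origin on a cart in front of the work surface, level with it; the furniture and walls round the work are solid. World frame = base frame: x ahead of the robot, y to its left, z up, the work surface at z = 0. Lengths are in m, angles in rad, forces in N, time in s.
With the tool pointing down it reaches from about 0.375 to 0.975 m from the base axis. Payload 3.8 kg.
Tool frame: the origin (TCP) lies midway between the tips of the shut fingers; the grasp point (between the pads) lies 19 mm behind it (bot.grip_point_offset is the distance from the TCP to the grasp point, in m); z points along the fingers, y is the line along which they close (so a half turn about z gives the same grasp; the last joint's range is limited). The gripper opens to 85 mm and grips with 20 to 120 N. Pads are 22 mm wide; open, the fingers measure 114 mm over their backs; the gripper's body (76 mm by 85 mm) begins 54 mm behind the grasp point. The pads swing forward as they close: fully open they stand 13 mm farther back than shut.
Start: joints at [-1.276, 0.264, 1.604, -0, 1.274, -0.037], TCP at [0.22, -0.638, 0.231] pointing down, gripper open.
Joint ranges: [-2.63, 2.63], [-0.94, 2.18], [0.31, 2.57], [-1.31, 4.45], [0, 2.66], [-2.55, 2.55]. Speed limits (rad/s): [2.57, 2.57, 3.14, 3.14, 3.14, 3.14].

### API

Orientations are given as a unit quaternion [w, x, y, z].
In Python, from workcell import bot gives the robot as it stands. The module is installed in compiled form; this text tells all that it offers.
- The arm moves only by the shell command python3 -m inch 'ROWS' [FORCE]. ROWS is JSON, a list that holds one entry, the list of rows, each a list of 7 numbers: the shift along the tool's x, y, z in m, then the turn, a rotation vector about the tool's x, y, z in rad, then the closure, from 0 (fully open) to 1 (shut). In form: [[[x, y, z, rx, ry, rz, grip], ...]]. A call has exactly 8 rows; each row shifts and turns the commanded pose from where the row before left it, along the tool's axes as they then stand; what a row does not reach is not made up. A row lasts 1/10 s, in which the tool goes at most 50 mm and 8.59 degrees, less where a joint would pass 70% of its speed; a pose out of reach is approached as far as the arm can. A call with a gripper value outside its range is refused whole. The fingers move at their own pace and stop on an object; FORCE is the grip in N (left out, the last holds). Time passes only in rows, so rows that do not move let the fingers close, or fill a call up. It gives the time, the measured TCP pose, the force, the opening and the grip force at its end, in the units of the state.
- bot.get_obs(): the state, without advancing time (a new reading comes with each control period).
- bot.capture(name): name is "scene" or "side" or "wrist"; returns a dict with "image" (420x560x3 uint8, red, green, blue), "K" (3x3 intrinsics, pixels), "k1" (the pictures are not rectified: a ray, as slopes to the right and down, at radius r is drawn at 1 + k1 r^2 times it, then the intrinsics apply), "view" (4x4, takes a point from world to camera coordinates); the wrist camera has in their place "mount" (4x4, takes a point from camera to tool coordinates, whose origin is the TCP and whose axes are the flange's). Camera axes: x right, y up, looking along -z (the intrinsics and any distortion apply to the point x, -y, -z); pixel columns grow to the right and rows downward; lengths in m; the calibration is good to about 2 mm. A picture is of the moment at which its call begins: read the wrist's pose just before it. There is no depth.
- bot.job_done(): hands the job in; it is judged then, once.
The state is a dict: "clock": time; "q": joint angles; "joint_velocities": joint speeds; "joint_torque": joint torques, N m; "position": TCP position; "orientation": TCP orientation; "contact_force": force on the tool from outside, world axes, zero at the start; "torque": the same for the moment, N m; "opening": finger opening in m; "grasp_force": force on a finger pad.
Only numpy, scipy, OpenCV 4.12 (cv2) and the standard library are available. Lean on these libraries where they do the work, as an engineer would, in place of code of your own. Each camera call takes 0.05 s, during which the arm holds its last target. There are 200 camera calls.

### The job

Two wash bottles stand in front of the yellow microtube rack: move both aside to stand upright on the grey mat, then fetch the yellow rack and set it down inside the white outline on the green mat, lying lengthwise in it and centred. Only then put the brown and the white bottle each back exactly where it stood at the start, upright, and leave the pink rack, the timer and the marker undisturbed.

Things in the scene. Friction and masses are not known exactly. Their poses are not given: they have to be found in the camera images.
- brown_bottle_foot (a point): Dark brown wash bottle with a white spout tube, 221 mm tall with its soft bent spout tube; body 80 mm across; from 130 to 172 mm height a round neck and cap 33 mm across, to be gripped from above (the spout does not hinder the fingers). 0.27 to 0.5 kg. This point: centre of its underside, on its axis, z up. Starts close in front of the yellow rack: its home (any heading will do).
- white_bottle_foot (a point): White wash bottle with a light blue cap and spout tube, 225 mm tall with its soft bent spout tube; body 80 mm across; from 130 to 172 mm height a round neck and cap 33 mm across, to be gripped from above (the spout does not hinder the fingers). 0.27 to 0.5 kg. This point: centre of its underside, on its axis, z up. Starts close in front of the yellow rack: its home (any heading will do).
- yellow_rack: Yellow microtube rack, 182 mm along its y with the end tabs, 62 mm along its x (grip it there, across its long sides, near the middle). Solid block 28 mm high; the fixed small tubes reach to 60 mm and do not hinder the fingers. 75 g. Origin: centre of its underside, z up. Its front (-x) long side is close behind the two bottles.
- grey_mat: Grey flat plastic mat fixed to the table, 250 mm along its x, 140 mm along its y, 3 mm thick; origin at the centre of its underside (its top is 3 mm higher). The side area where both bottles stand for the time being, for example 55 mm either side of its centre along its x.
- green_mat: Green flat plastic mat fixed to the table, 250 mm along its x, 140 mm along its y, 3 mm thick; origin at the centre of its underside (its top is 3 mm higher); a white outline 206 mm along its x by 86 mm along its y is drawn round its centre. The rack belongs in this outline with the rack's y along the mat's x, either way round.
- pink_rack: Pink microtube rack, 182 mm along its y, 62 mm along its x, 60 mm high with its tubes; stands loose behind the yellow rack with about 35 mm between their sides. Bystander. Origin at the centre of its underside.
- timer: White wedge-shaped bench timer, 59 x 70 x 29 mm, loose on the table at the right, beyond the mat there. Bystander. Origin at the centre of its underside.
- blue_marker: Marker pen with a blue cap, 135 mm along its y, 12 mm thick, lying loose in front of the bottles. Bystander. Origin at the centre of its underside.
Mind the look-alikes: they are no part of the job. Several things look just like the yellow_rack: the one meant starts nearest to the robot's base. What is shaped like the part that bears brown_bottle_foot but red is not meant.

How it is judged:
By the outcome, as a careful person would: the job done as asked, in the order asked, and still so for the second after the job is handed in, with the robot touching nothing.
It also fails if it takes over 102 s, if anything falls off the work surface, if the arm or the gripper's body presses on something with over 40 N, if the wrist force passes 120 N, or if a joint passes its speed limit or range.

## Working session

There is one attempt and no reset: what is moved stays moved. The work goes in short steps, Python scripts to look and compute and a shell command to move; the robot and the scene stay as the last step left them, time stands still between calls to the robot, and variables do not carry over. Pictures are saved under pics/ and viewed, at most 14 in all, crops included, and the job is handed in when it is done.

```bash
mkdir -p pics
cat > h.py <<'E'
import numpy as np,cv2,pickle
from workcell import bot
from scipy.spatial.transform import Rotation as R
def ray(c,u,v):
    K=np.array(c["K"]);d=np.array([(u-K[0,2])/K[0,0],(v-K[1,2])/K[1,1]]);s=d.copy()
    for _ in range(30): s=d/(1+c["k1"]*(s@s))
    V=np.array(c["view"]);D=V[:3,:3].T@np.array([s[0],-s[1],-1]);return -V[:3,:3].T@V[:3,3],D
def atz(c,u,v,z):
    o,d=ray(c,u,v);return o+d*(z-o[2])/d[2]
def proj(c,P):
    K=np.array(c["K"]);V=np.array(c["view"]);p=V[:3,:3]@np.array(P)+V[:3,3]
    s=np.array([p[0],-p[1]])/-p[2];s=s*(1+c["k1"]*(s@s));return K[0,0]*s[0]+K[0,2],K[1,1]*s[1]+K[1,2]
def tri(c1,p1,c2,p2):
    o1,d1=ray(c1,*p1);o2,d2=ray(c2,*p2)
    t=np.linalg.lstsq(np.c_[d1,-d2],o2-o1,rcond=None)[0];a=o1+d1*t[0];b=o2+d2*t[1];return (a+b)/2,np.linalg.norm(a-b)
def cap(n,f):
    ob=bot.get_obs();c=bot.capture(n)
    if n=="wrist":
        w=ob["orientation"];T=np.eye(4);T[:3,:3]=R.from_quat([w[1],w[2],w[3],w[0]]).as_matrix();T[:3,3]=ob["position"]
        c["view"]=np.linalg.inv(T@np.array(c["mount"]))
    pickle.dump(c,open(f"pics/{f}.pkl","wb"));return c
def load(f): return pickle.load(open(f"pics/{f}.pkl","rb"))
def save(c,f,box=None,k=1):
    im=c["image"]
    if box: im=im[box[1]:box[3],box[0]:box[2]]
    cv2.imwrite(f"pics/{f}.png",cv2.resize(im[:,:,::-1],None,fx=k,fy=k,interpolation=cv2.INTER_CUBIC))
E
python3 - <<'E'
from h import *
for n in("scene","side"):
    c=cap(n,n+"0");save(c,n+"0",k=1.42);V=np.array(c["view"]);print(-V[:3,:3].T@V[:3,3],c["k1"],c["K"])
o=bot.get_obs();print(o)
E
```

```text
[0.01789255 0.68264937 0.86596009] -0.04574565316355825 [[457.50307103   0.         282.18301753]
 [  0.         457.50307103 210.51105882]
 [  0.           0.           1.        ]]
[0.4557586  0.78686298 0.75898099] -0.124339306487931 [[432.51258503   0.         275.35312398]
 [  0.         432.51258503 210.429206  ]
 [  0.           0.           1.        ]]
{'clock': 0.1, 'q': array([-1.27588635e+00,  2.64656815e-01,  1.60526042e+00,  6.11265934e-06,
        1.27369534e+00, -3.69000707e-02]), 'joint_velocities': array([ 0.00080879, -0.00105319, -0.00451015,  0.00078842, -0.00131081,
       -0.00096454]), 'joint_torque': array([-2.44252342e-04, -5.16706681e+01, -3.68589842e+01, -8.71964926e-05,
        6.28562935e-03, -1.78494565e-05]), 'position': array([ 0.21969022, -0.63754145,  0.23008826]), 'orientation': array([-1.00194219e-03,  9.86268945e-01,  1.65144025e-01, -1.27031340e-04]), 'contact_force': array([0.04587895, 0.94285851, 0.05164344]), 'torque': array([-0.0102256 ,  0.01002618, -0.05126882]), 'grasp_force': 0.0, 'opening': 0.08539816956493922}
```

View pics/scene0.png

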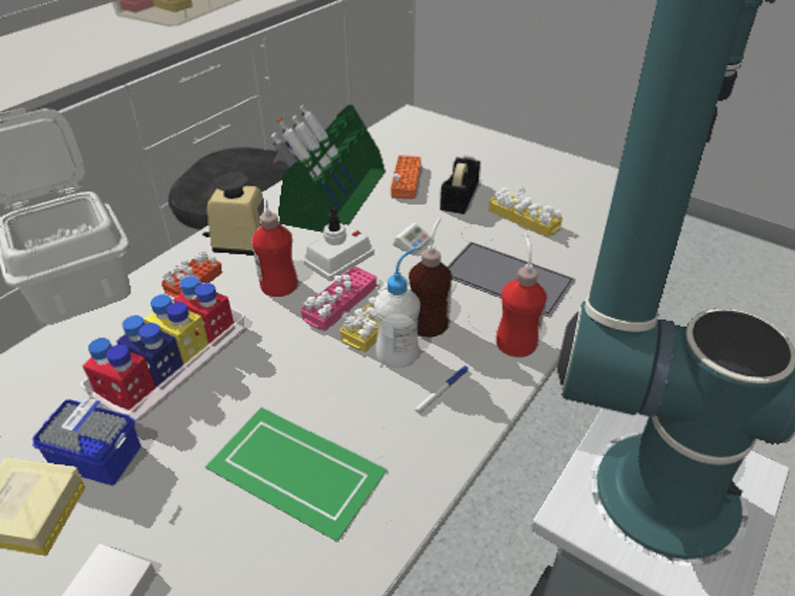

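View pics/side0.png

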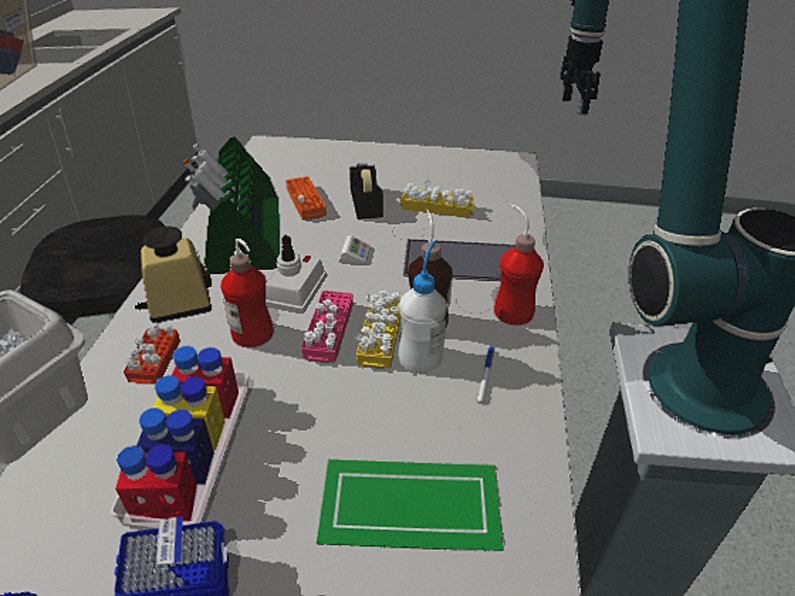

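The scene and side views both show the white bottle (scene ≈ 397,320; side ≈ 423,325) beside the brown one (430,290; 432,285). The yellow rack is behind them, with the green mat on the near left and the grey mat beyond. I'll enlarge both.

Run:
```python
from h import *
save(load("scene0"),"s0c",(210,150,410,300),4)
save(load("side0"),"d0c",(210,140,410,290),4)
```

```text
(no output)
```

View pics/s0c.png

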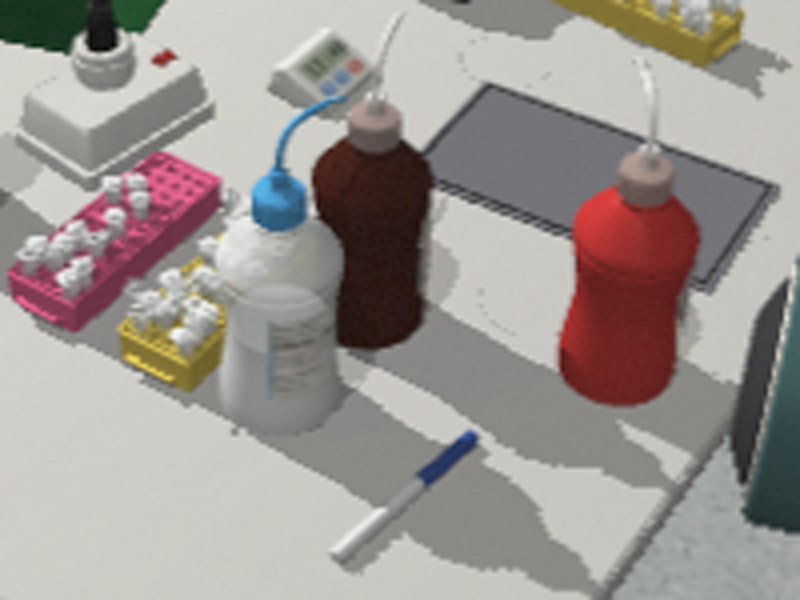

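View pics/d0c.png

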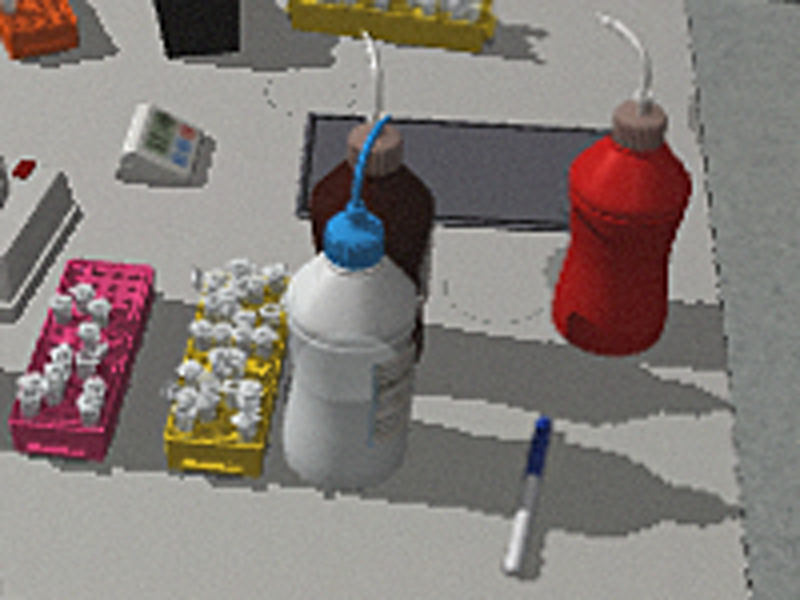

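Crops: the white cap is centred at scene crop (279,203) and side crop (354,240), the brown cap at (374,128) and (375,150). The rack's near end and the mats are also clear. Next I'll triangulate and draw an overlay to check.

Run:
```python
from h import *
S=load("scene0");D=load("side0")
s=lambda u,v:(210+u/4,150+v/4); d=lambda u,v:(210+u/4,140+v/4); f=lambda u,v:(u/1.42,v/1.42)
for n,a,b in[("white",s(279,203),d(354,240)),("brown",s(374,128),d(375,150)),
 ("red",s(647,178),d(640,126)),("rack corner near front bottom",s(189,389),d(262,474)),("near back bottom",s(121,343),d(167,468)),
 ("near front top",s(190,362),d(264,440)),("near back top",s(121,322),d(167,432)),("grey fl",s(488,85),d(310,114))]:
    print(n,*np.round(tri(S,a,D,b),4))
for n,p in[("fl",s(488,85)),("fr",s(775,187)),("nr",s(708,290))]: print("grey S",n,atz(S,*p,.003).round(4))
for n,p in[("fl",d(310,114)),("nl",d(299,216))]: print("grey D",n,atz(D,*p,.003).round(4))
for n,a,b in[("1",(263,408),(329,460)),("2",(386,470),(496,464)),("3",(339,539),(503,550)),("4",(207,467),(317,545))]:
    print("green",n,atz(S,*f(*a),.003).round(4),atz(D,*f(*b),.003).round(4),*np.round(tri(S,f(*a),D,f(*b)),4))
for n,p in[("front",d(262,474)),("back",d(167,468))]:print("rackD",atz(D,*p,0).round(4))
for n,p in[("front",s(189,389)),("back",s(121,343))]:print("rackS",atz(S,*p,0).round(4))
```

```text
Traceback (most recent call last):
ValueError: setting an array element with a sequence. The requested array has an inhomogeneous shape after 1 dimensions. The detected shape was (2,) + inhomogeneous part.
```

Run:
```python
from h import *
np.set_printoptions(suppress=True,precision=4)
S=load("scene0");D=load("side0")
s=lambda u,v:(210+u/4,150+v/4); d=lambda u,v:(210+u/4,140+v/4); f=lambda u,v:(u/1.42,v/1.42)
T={}
for n,a,b in[("white",s(279,203),d(354,240)),("brown",s(374,128),d(375,150)),
 ("red",s(647,178),d(640,126)),("rack corner near front bottom",s(189,389),d(262,474)),("near back bottom",s(121,343),d(167,468)),
 ("near front top",s(190,362),d(264,440)),("near back top",s(121,322),d(167,432)),("grey fl",s(488,85),d(310,114))]:
    T[n],e=tri(S,a,D,b);print(n,T[n],round(e,4))
for n,p in[("fl",s(488,85)),("fr",s(775,187)),("nr",s(708,290))]: print("grey S",n,atz(S,*p,.003).round(4))
for n,p in[("fl",d(310,114)),("nl",d(299,216))]: print("grey D",n,atz(D,*p,.003).round(4))
for n,a,b in[("1",(263,408),(329,460)),("2",(386,470),(496,464)),("3",(339,539),(503,550)),("4",(207,467),(317,545))]:
    print("green",n,atz(S,*f(*a),.003).round(4),atz(D,*f(*b),.003).round(4),tri(S,f(*a),D,f(*b)))
for p in[d(262,474),d(167,468)]:print("rackD",atz(D,*p,0).round(4))
for p in[s(189,389),s(121,343)]:print("rackS",atz(S,*p,0).round(4))
th=np.linspace(0,6.283,60);tiles=[]
for c,box in((S,(210,150,410,300)),(D,(210,140,410,290))):
    im=cv2.resize(c["image"][box[1]:box[3],box[0]:box[2],::-1],None,fx=3.9,fy=4,interpolation=cv2.INTER_CUBIC)
    for n in("white","brown"):
        for z,r in((0,.04),(.172,.0165),(.145,.0165)):
            p=np.array([proj(c,(T[n][0]+r*np.cos(t),T[n][1]+r*np.sin(t),z)) for t in th])
            cv2.polylines(im,[((p-box[:2])*[3.9,4]).astype(int)],True,(0,255,0),1)
    tiles.append(im[:, :])
o=np.hstack([tiles[0][60:460,150:550],tiles[1][60:460+40,230:530][:400] if 0 else tiles[1][100:500,250:640]])
cv2.imwrite("pics/ov.png",o)
```

```text
white [ 0.5087 -0.0044  0.1643] 0.0008
brown [ 0.505  -0.103   0.1609] 0.0008
red [ 0.3404 -0.1574  0.1608] 0.0003
rack corner near front bottom [0.5559 0.0316 0.0064] 0.0007
near back bottom [0.6169 0.0282 0.0054] 0.0093
near front top [0.5547 0.0303 0.0326] 0.0017
near back top [0.6157 0.0265 0.0296] 0.0016
grey fl [ 0.5744 -0.3858 -0.0009] 0.0035
grey S fl [ 0.5704 -0.3784  0.003 ]
grey S fr [ 0.3294 -0.3918  0.003 ]
grey S nr [ 0.3209 -0.258   0.003 ]
grey D fl [ 0.5746 -0.3827  0.003 ]
grey D nl [ 0.5664 -0.2432  0.003 ]
green 1 [0.6176 0.2369 0.003 ] [0.6211 0.2386 0.003 ] (array([ 0.6228,  0.233 , -0.0046]), np.float64(0.00017043542453195059))
green 2 [0.374  0.2154 0.003 ] [0.3723 0.2108 0.003 ] (array([0.3725, 0.2168, 0.0085]), np.float64(0.0030255504288273873))
green 3 [0.3601 0.348  0.003 ] [0.3606 0.3516 0.003 ] (array([ 0.3606,  0.3483, -0.    ]), np.float64(0.00289460766288391))
green 4 [0.6056 0.3743 0.003 ] [0.6075 0.3787 0.003 ] (array([ 0.6095,  0.3732, -0.0041]), np.float64(0.0029624504063597763))
rackD [0.5566 0.0256 0.    ]
rackD [0.6159 0.029  0.    ]
rackS [0.5601 0.0263 0.    ]
rackS [0.6244 0.0185 0.    ]
```

View pics/ov.png

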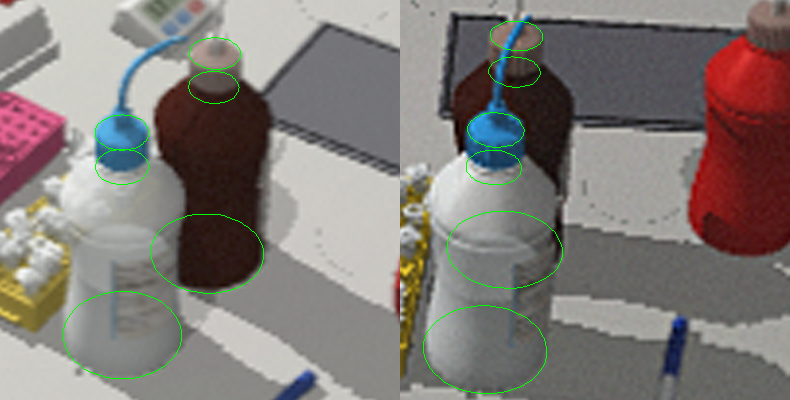

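Green outlines match both bottles well: white foot ≈ (.509,-.004), brown ≈ (.505,-.103). My plan is brown to the near slot of the grey mat (.393,-.323) and white to the far slot (.503,-.317). First I'll move above the bottles.

```bash
cat > go.py <<'E'
import sys
from h import *
a=[float(v) for v in sys.argv[1:]]  # x y z yawdeg(of tool x)
o=bot.get_obs();w=o["orientation"];M=R.from_quat([w[1],w[2],w[3],w[0]]).as_matrix()
y=np.degrees(np.arctan2(M[1,0],M[0,0]));np.set_printoptions(suppress=True,precision=4)
print("now",o["position"],"yaw",round(y,2),"tilt",M[:,2],"q",o["q"],"t",o["clock"],"open",o["opening"],"F",o["grasp_force"],o["contact_force"])
c,s=np.cos(np.radians(a[3])),np.sin(np.radians(a[3]))
G=np.array([[c,s,0],[s,-c,0],[0,0,-1]])
print("shift(tool now)",M.T@(np.array(a[:3])-o["position"]),"shift(ideal tool at target yaw)",G.T@(np.array(a[:3])-o["position"]),"turn",R.from_matrix(M.T@G).as_rotvec())
E
A='[0.026,-0.0292,-0.008,0,0,0,0]'; true
python3 -m inch '[[[0.026,-0.0292,-0.008,0,0,0,0],[0.026,-0.0292,-0.008,0,0,0,0],[0.026,-0.0292,-0.008,0,0,0,0],[0.026,-0.0292,-0.008,0,0,0,0],[0.026,-0.0292,-0.008,0,0,0,0],[0.026,-0.0292,-0.008,0,0,0,0],[0.026,-0.0292,-0.008,0,0,0,0],[0.026,-0.0292,-0.008,0,0,0,0]]]'
python3 go.py .46 -.06 .36 90
```

```text
clock: 0.9
position: [0.3405, -0.3478, 0.2951]
orientation: [-0.0, 0.986, 0.165, -0.0]
contact_force: [-0.4, -0.3, 0.1]
opening: 0.0852
grasp_force: 0.0
now [ 0.3405 -0.3478  0.2951] yaw 18.99 tilt [-0.0003  0.0006 -1.    ] q [-0.8473 -0.1327  1.9082  0.0001  1.3667  0.3921] t 0.9 open 0.08520705602788106 F 0.0 [-0.3645 -0.271   0.081 ]
shift(tool now) [ 0.2066 -0.2333 -0.0647] shift(ideal tool at target yaw) [ 0.2878  0.1195 -0.0649] turn [-0.0006 -0.0003 -1.2394]
```

```bash
python3 -m inch '[[[0.026,-0.0292,-0.008,0,0,0,0],[0.026,-0.0292,-0.008,0,0,0,0],[0.026,-0.0292,-0.008,0,0,0,0],[0.026,-0.0292,-0.008,0,0,0,0],[0.026,-0.0292,-0.008,0,0,0,0],[0.026,-0.0292,-0.008,0,0,0,0],[0.026,-0.0292,-0.008,0,0,0,0],[0.026,-0.0292,-0.008,0,0,0,0]]]' >/dev/null
python3 -m inch '[[[0,0,0,0,0,-0.138,0],[0,0,0,0,0,-0.138,0],[0,0,0,0,0,-0.138,0],[0,0,0,0,0,-0.138,0],[0,0,0,0,0,-0.138,0],[0,0,0,0,0,-0.138,0],[0,0,0,0,0,-0.138,0],[0,0,0,0,0,-0.138,0]]]' >/dev/null
python3 -m inch '[[[0,0,0,0,0,-0.135,0],[0,0,-0.03,0,0,0,0],[0,0,-0.03,0,0,0,0],[0,0,-0.03,0,0,0,0],[0,0,-0.03,0,0,0,0],[0,0,0,0,0,0,0],[0,0,0,0,0,0,0],[0,0,0,0,0,0,0]]]' 
python3 go.py .505 -.103 .133 90
python3 - <<'E'
from h import *
c=cap("wrist","w1");save(c,"w1",k=1.42);V=np.array(c["view"]);print(-V[:3,:3].T@V[:3,3])
for P in[(.509,-.004,.16),(.505,-.103,.16),(.5,-.005,0),(.59,-.065,.03)]:print(np.array(proj(c,P))*1.42)
E
```

```text
clock: 3.3
position: [0.4606, -0.0609, 0.4776]
orientation: [-0.001, 0.707, 0.707, -0.001]
contact_force: [0.2, -0.5, 0.3]
opening: 0.0853
grasp_force: 0.0
now [ 0.4606 -0.0609  0.4776] yaw 90.0 tilt [-0.0025  0.0005 -1.    ] q [-0.1851 -0.1905  1.6335 -0.      1.7012 -0.185 ] t 3.3 open 0.08530341848974697 F 0.0 [ 0.243  -0.4546  0.3271]
shift(tool now) [-0.0423  0.0453  0.3445] shift(ideal tool at target yaw) [-0.0421  0.0444  0.3446] turn [-0.0025 -0.0005 -0.    ]
[0.46116079 0.00749461 0.61966013]
[448.06624823 193.08346125]
[441.94916243 286.04508765]
[429.73273653 190.84871536]
[496.34302263 236.68489498]
```

View pics/w1.png

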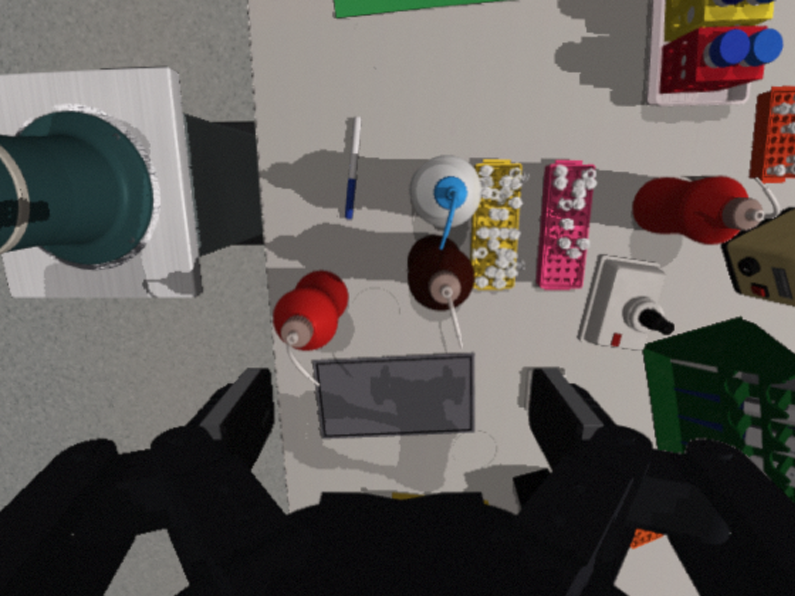

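Wrist view: white cap ≈ (450,192), brown cap ≈ (447,290), rack between rows 160 and 290, grey mat at (318–474, 355–436). The brown cap is about 5 px off my prediction, so I'll enlarge it.

Run:
```python
from h import *
save(load("w1"),"w1c",(275,105,385,220),5)
```

```text
(no output)
```

View pics/w1c.png

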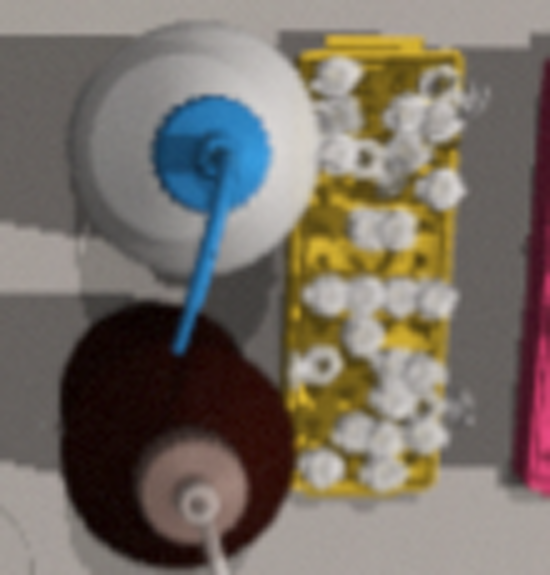

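White cap disc is at crop (213,155) and brown at (192,487). Both sit about 3 mm further in +x than the fixed cameras say. I'll take a closer wrist view to settle it.

```bash
python3 -m inch '[[[0.002,0.012,0.03,0,0,0,0],[0.002,0.012,0.03,0,0,0,0],[0.002,0.012,0.03,0,0,0,0],[0.001,0.01,0.03,0,0,0,0],[0,0,0.03,0,0,0,0],[0,0,0.03,0,0,0,0],[0,0,0.018,0,0,0,0],[0,0,0,0,0,0,0]]]'
python3 - <<'E'
from h import *
c=cap("wrist","w2");im=c["image"]
V=np.array(c["view"]);print(-V[:3,:3].T@V[:3,3])
for P in[(.509,-.004,.16),(.505,-.103,.16)]:print(proj(c,P))
save(c,"w2",(180,60,440,255),3)
E
python3 go.py .507 -.1045 .133 90
```

```text
clock: 4.15
position: [0.5038, -0.0534, 0.276]
orientation: [-0.004, 0.707, 0.707, -0.003]
contact_force: [0.1, 1.3, 0.2]
opening: 0.0857
grasp_force: 0.0
[0.50536927 0.0148044  0.41806049]
(np.float64(289.5059416142747), np.float64(151.43073233105548))
(np.float64(284.5430793770205), np.float64(260.63295595840697))
now [ 0.5051 -0.0537  0.2785] yaw 90.0 tilt [-0.0056  0.0009 -1.    ] q [-0.1549 -0.0787  1.8897  0.      1.3363 -0.1549] t 4.2 open 0.085418435465362 F 0.0 [-0.2182 -0.1983 -0.7513]
shift(tool now) [-0.051   0.0027  0.1454] shift(ideal tool at target yaw) [-0.0508  0.0019  0.1455] turn [-0.0056 -0.0009 -0.    ]
```

View pics/w2.png

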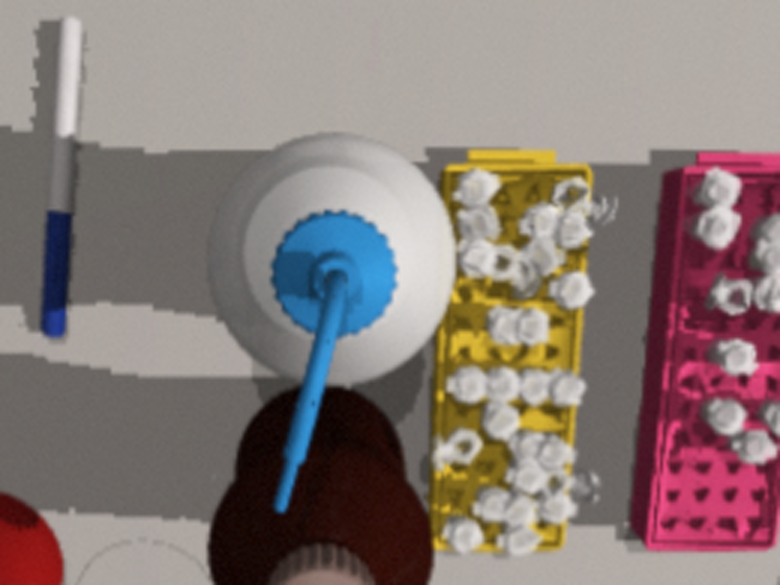

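Cap disc of the white bottle is at crop (335,273), about 2 mm in +x from the fixed-camera estimate. I'll use white (.511,-.004) and brown (.507,-.1045), and move over brown now.

```bash
python3 -m inch '[[[-0.017,0.001,0,0,0,0,0],[-0.017,0.001,0,0,0,0,0],[-0.017,0,0,0,0,0,0],[0,0,0.02,0,0,0,0],[0,0,0.02,0,0,0,0],[0,0,0.02,0,0,0,0],[0,0,0,0,0,0,0],[0,0,0,0,0,0,0]]]' >/dev/null
python3 go.py .507 -.1045 .137 90
python3 - <<'E'
from h import *
c=cap("wrist","w3")
for P in[(.507,-.1045,.165),(.507,-.1045,.15)]:print(proj(c,P))
save(c,"w3",(180,150,380,300),4)
E
```

```text
now [ 0.5094 -0.1051  0.2223] yaw 90.0 tilt [ 0.0008 -0.0002 -1.    ] q [-0.2513 -0.025   1.9423  0.      1.2235 -0.2513] t 5.0 open 0.08570030128227847 F 0.0 [ 0.6301 -0.823   0.9254]
shift(tool now) [ 0.0006 -0.0025  0.0853] shift(ideal tool at target yaw) [ 0.0006 -0.0024  0.0853] turn [ 0.0008  0.0002 -0.    ]
(np.float64(278.38733894884365), np.float64(229.4239651409058))
(np.float64(278.61714695886775), np.float64(222.86172552006167))
```

View pics/w3.png

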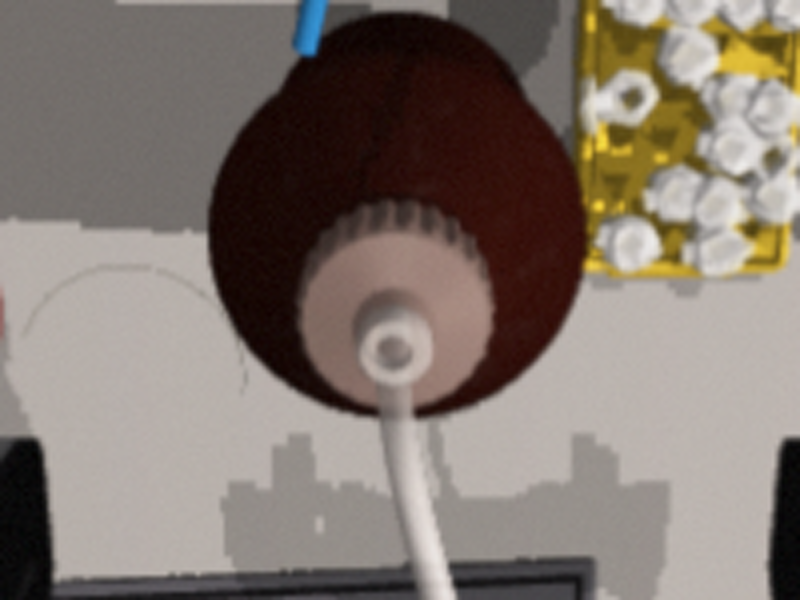

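The brown cap's top disc is centred at crop (397,318), within 1 px of the prediction, so its home is (.5075,-.1045). Going down to grip.

```bash
python3 -m inch '[[[0.0005,-0.002,0.02,0,0,0,0],[0,0,0.02,0,0,0,0],[0,0,0.02,0,0,0,0],[0,0,0.015,0,0,0,0],[0,0,0.01,0,0,0,0],[0,0,0,0,0,0,0],[0,0,0,0,0,0,0],[0,0,0,0,0,0,0]]]' 60
python3 go.py .5075 -.1045 .137 90
```

```text
clock: 5.85
position: [0.508, -0.1047, 0.1375]
orientation: [0.001, 0.707, 0.707, 0.001]
contact_force: [0.1, -0.3, -0.3]
opening: 0.0853
grasp_force: 0.0
now [ 0.508  -0.1047  0.1375] yaw 90.0 tilt [ 0.002  -0.0005 -1.    ] q [-0.2513  0.047   2.0346 -0.      1.0579 -0.2513] t 5.85 open 0.08527854856738314 F 0.0 [ 0.0847 -0.3481 -0.2771]
shift(tool now) [ 0.0002 -0.0005  0.0005] shift(ideal tool at target yaw) [ 0.0002 -0.0005  0.0005] turn [ 0.002   0.0005 -0.    ]
```

```bash
python3 -m inch '[[[0,0,0,0,0,0,0.3],[0,0,0,0,0,0,0.4],[0,0,0,0,0,0,0.5],[0,0,0,0,0,0,0.6],[0,0,0,0,0,0,0.7],[0,0,0,0,0,0,0.85],[0,0,0,0,0,0,1],[0,0,0,0,0,0,1]]]' 60
python3 go.py .393 -.323 .187 90
```

```text
clock: 6.65
position: [0.5071, -0.1045, 0.1366]
orientation: [0.0, 0.707, 0.707, -0.0]
contact_force: [-2.6, -0.4, 4.0]
opening: 0.0316
grasp_force: 59.6
now [ 0.5071 -0.1045  0.1366] yaw 90.0 tilt [ 0.0001 -0.0002 -1.    ] q [-0.2513  0.0475  2.0359 -0.0001  1.058  -0.2513] t 6.65 open 0.03155690762012739 F 59.64353263378143 [-2.609  -0.4422  4.0173]
shift(tool now) [-0.2185 -0.1141 -0.0504] shift(ideal tool at target yaw) [-0.2185 -0.1141 -0.0504] turn [0.0001 0.0002 0.0001]
```

```bash
python3 -m inch '[[[0,0,-0.005,0,0,0,1],[0,0,-0.01,0,0,0,1],[0,0,-0.015,0,0,0,1],[0,0,-0.015,0,0,0,1],[-0.005,-0.003,-0.01,0,0,0,1],[-0.012,-0.006,0,0,0,0,1],[-0.02,-0.01,0,0,0,0,1],[-0.02,-0.01,0,0,0,0,1]]]'
python3 -m inch '[[[-0.022,-0.012,0,0,0,0,1],[-0.025,-0.013,0,0,0,0,1],[-0.025,-0.013,0,0,0,0,1],[-0.025,-0.013,0,0,0,0,1],[-0.025,-0.013,0,0,0,0,1],[-0.02,-0.01,0,0,0,0,1],[-0.012,-0.007,0,0,0,0,1],[-0.006,-0.003,0,0,0,0,1]]]'
python3 go.py .393 -.323 .1405 90
```

```text
clock: 7.45
position: [0.4769, -0.1625, 0.1911]
orientation: [-0.0, 0.707, 0.707, -0.0]
contact_force: [-0.2, 0.2, -4.8]
opening: 0.0319
grasp_force: 59.8
clock: 8.25
position: [0.3927, -0.3225, 0.191]
orientation: [-0.0, 0.708, 0.706, -0.0]
contact_force: [0.6, 1.6, -4.8]
opening: 0.0317
grasp_force: 59.9
now [ 0.3927 -0.3225  0.191 ] yaw 89.89 tilt [-0.0007  0.0003 -1.    ] q [-0.7365 -0.023   2.     -0.0002  1.1654 -0.7345] t 8.25 open 0.03167809927737726 F 59.923800230026245 [ 0.641   1.6148 -4.762 ]
shift(tool now) [-0.0005  0.0004  0.0505] shift(ideal tool at target yaw) [-0.0005  0.0003  0.0505] turn [-0.0007 -0.0003 -0.002 ]
```

```bash
python3 -m inch '[[[0,0,0.008,0,0,0,1],[0,0,0.014,0,0,0,1],[0,0,0.014,0,0,0,1],[0,0,0.008,0,0,0,1],[0,0,0.004,0,0,0,1],[0,0,0.002,0,0,0,1],[0,0,0,0,0,0,1],[0,0,0,0,0,0,1]]]'
```

```text
clock: 9.05
position: [0.3945, -0.3217, 0.1419]
orientation: [0.001, 0.707, 0.707, 0.0]
contact_force: [-0.4, -0.6, -3.5]
opening: 0.0318
grasp_force: 59.9
```

```bash
python3 -m inch '[[[0,0,0.001,0,0,0,1],[0,0,0.001,0,0,0,1],[0,0,0,0,0,0,1],[0,0,0,0,0,0,0.8],[0,0,0,0,0,0,0.6],[0,0,0,0,0,0,0.4],[0,0,0,0,0,0,0.2],[0,0,0,0,0,0,0]]]'
python3 go.py .393 -.323 .23 90
```

```text
clock: 9.85
position: [0.3942, -0.3216, 0.1397]
orientation: [0.0, 0.707, 0.707, 0.0]
contact_force: [0.4, -0.5, 0.8]
opening: 0.0755
grasp_force: 0.0
now [ 0.3942 -0.3216  0.1397] yaw 90.0 tilt [ 0.0005 -0.0004 -1.    ] q [-0.7333  0.0268  2.0512  0.      1.0629 -0.7334] t 9.85 open 0.0754939477565361 F 0.0 [ 0.4258 -0.5057  0.7714]
shift(tool now) [-0.0014 -0.0012 -0.0903] shift(ideal tool at target yaw) [-0.0014 -0.0012 -0.0903] turn [0.0005 0.0004 0.    ]
```

```bash
python3 -m inch '[[[0,0,-0.025,0,0,0,0],[0,0,-0.035,0,0,0,0],[0,0,-0.035,0,0,0,0],[0.01,0.0037,-0.015,0,0,0,0],[0.02,0.0073,0,0,0,0,0],[0.03,0.011,0,0,0,0,0],[0.04,0.015,0,0,0,0,0],[0.04,0.015,0,0,0,0,0]]]' >/dev/null
python3 -m inch '[[[0.04,0.015,0,0,0,0,0],[0.04,0.015,0,0,0,0,0],[0.04,0.015,0,0,0,0,0],[0.03,0.011,0,0,0,0,0],[0.02,0.007,0,0,0,0,0],[0.007,0.002,0,0,0,0,0],[0,0,0,0,0,0,0],[0,0,0,0,0,0,0]]]' 
python3 go.py .511 -.004 .137 90
python3 - <<'E'
from h import *
c=cap("wrist","w4");im=c["image"]
for z in(.165,.172):print(proj(c,(.511,-.004,z)))
h=cv2.cvtColor(im,cv2.COLOR_RGB2HSV);m=cv2.inRange(h,(98,120,90),(112,255,255))
k=cv2.morphologyEx(m,cv2.MORPH_OPEN,np.ones((15,15)))
cs=cv2.findContours(k,0,2)[0]
for q in cs: print(cv2.contourArea(q),cv2.minEnclosingCircle(q),cv2.boundingRect(q))
E
```

```text
clock: 11.45
position: [0.5105, -0.0049, 0.2489]
orientation: [-0.0, 0.707, 0.707, -0.0]
contact_force: [0.0, 0.1, 0.5]
opening: 0.0852
grasp_force: 0.0
now [ 0.5105 -0.0049  0.2489] yaw 90.0 tilt [-0.0009 -0.0005 -1.    ] q [-0.0581 -0.0606  1.9271 -0.0006  1.276  -0.0579] t 11.45 open 0.085165554179231 F 0.0 [0.038  0.0515 0.4788]
shift(tool now) [0.001  0.0006 0.1119] shift(ideal tool at target yaw) [0.0009 0.0005 0.1119] turn [-0.0009  0.0005 -0.    ]
(np.float64(282.7347214739874), np.float64(217.87121507927304))
(np.float64(282.74183791644947), np.float64(220.53984874471928))
624.0 ((288.0, 216.5), 18.795045852661133) (279, 200, 23, 34)
```

Run:
```python
from h import *
save(load("w4"),"w4",(180,140,380,290),4)
```

```text
(no output)
```

View pics/w4.png

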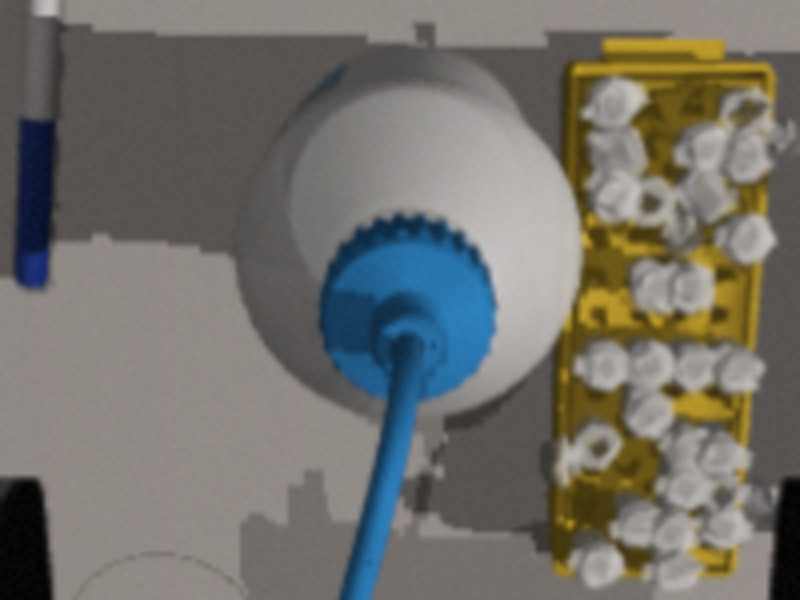

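White cap disc is centred at crop (410,315), matching (.511,-.004). Going down to grip it.

```bash
python3 -m inch '[[[0.001,0.0005,0.015,0,0,0,0],[0,0,0.025,0,0,0,0],[0,0,0.025,0,0,0,0],[0,0,0.022,0,0,0,0],[0,0,0.015,0,0,0,0],[0,0,0.01,0,0,0,0],[0,0,0,0,0,0,0],[0,0,0,0,0,0,0]]]' 60
python3 go.py .511 -.004 .137 90
python3 - <<'E'
from h import *
np.set_printoptions(suppress=True,precision=4)
c=load("w4")
for u,v in[(571,65),(775,68),(556,572),(738,572)]:print(atz(c,180+u/4,140+v/4,.029))
E
```

```text
clock: 12.3
position: [0.512, -0.0037, 0.1377]
orientation: [0.0, 0.707, 0.707, 0.0]
contact_force: [0.2, 1.0, 0.7]
opening: 0.0853
grasp_force: 0.0
now [ 0.512  -0.0037  0.1377] yaw 89.98 tilt [ 0.0008 -0.     -1.    ] q [-0.0558  0.0349  2.0467  0.      1.0591 -0.0555] t 12.3 open 0.08530595744402956 F 0.0 [0.2151 1.0392 0.7426]
shift(tool now) [-0.0003 -0.001   0.0007] shift(ideal tool at target yaw) [-0.0003 -0.001   0.0007] turn [ 0.0008  0.     -0.0003]
[0.5582 0.0309 0.029 ]
[0.6186 0.0303 0.029 ]
[ 0.5591 -0.1348  0.029 ]
[ 0.6197 -0.1351  0.029 ]
```

```bash
python3 -m inch '[[[0,-0.001,0,0,0,0,0.3],[0,0,0,0,0,0,0.4],[0,0,0,0,0,0,0.5],[0,0,0,0,0,0,0.6],[0,0,0,0,0,0,0.7],[0,0,0,0,0,0,0.85],[0,0,0,0,0,0,1],[0,0,0,0,0,0,1]]]' 60
python3 go.py .504 -.3165 .19 90
python3 -m inch '[[[0,0,-0.005,0,0,0,1],[0,0,-0.01,0,0,0,1],[0,0,-0.015,0,0,0,1],[0,0,-0.015,0,0,0,1],[-0.005,0,-0.01,0,0,0,1],[-0.012,0,0,0,0,0,1],[-0.02,-0.001,0,0,0,0,1],[-0.025,-0.001,0,0,0,0,1]]]'
python3 -m inch '[[[-0.03,-0.001,0,0,0,0,1],[-0.03,-0.001,0,0,0,0,1],[-0.03,-0.001,0,0,0,0,1],[-0.03,-0.001,0,0,0,0,1],[-0.03,-0.001,0,0,0,0,1],[-0.03,0,0,0,0,0,1],[-0.025,0,0,0,0,0,1],[-0.02,0,0,0,0,0,1]]]'
python3 go.py .504 -.3165 .1405 90
```

```text
clock: 13.1
position: [0.5105, -0.0034, 0.1379]
orientation: [0.0, 0.707, 0.707, 0.0]
contact_force: [-2.9, 0.4, 5.7]
opening: 0.0317
grasp_force: 59.1
now [ 0.5105 -0.0034  0.1379] yaw 90.0 tilt [ 0.0001  0.     -1.    ] q [-0.0555  0.0325  2.0489  0.      1.0602 -0.0556] t 13.1 open 0.031675927354176875 F 59.13664519786835 [-2.8609  0.4481  5.7152]
shift(tool now) [-0.3131 -0.0065 -0.0521] shift(ideal tool at target yaw) [-0.3131 -0.0065 -0.0521] turn [ 0.0001 -0.      0.    ]
clock: 13.9
position: [0.5082, -0.0664, 0.1922]
orientation: [0.0, 0.707, 0.708, -0.0]
contact_force: [-0.6, -0.6, -3.1]
opening: 0.0319
grasp_force: 59.8
clock: 14.7
position: [0.5026, -0.2928, 0.1918]
orientation: [-0.0, 0.708, 0.707, -0.0]
contact_force: [0.7, -0.0, -3.0]
opening: 0.0322
grasp_force: 59.8
now [ 0.5026 -0.2928  0.1918] yaw 89.92 tilt [-0.0007 -0.0001 -1.    ] q [-0.57    0.1174  1.8515 -0.0005  1.1733 -0.5684] t 14.7 open 0.03223670519515115 F 59.76909577846527 [ 0.6582 -0.0479 -2.9512]
shift(tool now) [-0.0237  0.0014  0.0513] shift(ideal tool at target yaw) [-0.0237  0.0014  0.0513] turn [-0.0007  0.0001 -0.0014]
```

```bash
python3 -m inch '[[[-0.012,0.001,0,0,0,0,1],[-0.007,0.0005,0,0,0,0,1],[-0.003,0,0.006,0,0,0,1],[0,0,0.014,0,0,0,1],[0,0,0.014,0,0,0,1],[0,0,0.009,0,0,0,1],[0,0,0.004,0,0,0,1],[0,0,0.002,0,0,0,1]]]' >/dev/null
python3 -m inch '[[[0,0,0,0,0,0,1],[0,0,0.001,0,0,0,1],[0,0,0.001,0,0,0,1],[0,0,0,0,0,0,1],[0,0,0,0,0,0,0.8],[0,0,0,0,0,0,0.6],[0,0,0,0,0,0,0.4],[0,0,0,0,0,0,0]]]'
python3 -m inch '[[[0,0,0,0,0,0,0],[0,0,-0.02,0,0,0,0],[0,0,-0.035,0,0,0,0],[0,0,-0.035,0,0,0,0],[0.01,0.003,-0.015,0,0,0,0],[0.02,0.006,0,0,0,0,0],[0.03,0.009,0,0,0,0,0],[0.03,0.01,0,0,0,0,0]]]'
python3 go.py .589 -.052 .035 90.3
```

```text
clock: 16.3
position: [0.5055, -0.3128, 0.142]
orientation: [0.001, 0.707, 0.707, 0.0]
contact_force: [0.1, -0.2, 0.6]
opening: 0.0623
grasp_force: 0.0
clock: 17.1
position: [0.5329, -0.221, 0.2458]
orientation: [-0.0, 0.707, 0.707, 0.0]
contact_force: [0.1, -0.9, -0.9]
opening: 0.0853
grasp_force: 0.0
now [ 0.5329 -0.221   0.2458] yaw 89.94 tilt [-0.0003  0.0006 -1.    ] q [-0.4366  0.0708  1.8007  0.0004  1.2706 -0.4356] t 17.1 open 0.08528449116667929 F 0.0 [ 0.0811 -0.8624 -0.9467]
shift(tool now) [0.169  0.0559 0.2109] shift(ideal tool at target yaw) [0.1687 0.0569 0.2108] turn [-0.0003 -0.0006 -0.0063]
```

```bash
python3 -m inch '[[[0.03,0.01,0,0,0,0,0],[0.035,0.012,0.01,0,0,0,0],[0.035,0.012,0.01,0,0,0,0],[0.035,0.012,0.01,0,0,0,0],[0.024,0.008,0.01,0,0,0,0],[0.01,0.003,0,0,0,0,0],[0,0,0,0,0,0,0],[0,0,0,0,0,0,0]]]' >/dev/null
python3 go.py .589 -.052 .035 90.3
python3 - <<'E'
from h import *
c=cap("wrist","w5");save(c,"w5",(130,60,430,285),2.6)
E
```

```text
now [ 0.59   -0.054   0.2067] yaw 90.02 tilt [ 0.0003 -0.0007 -1.    ] q [-0.1329  0.1257  1.8139 -0.0007  1.2017 -0.1329] t 17.9 open 0.08499846193554102 F 0.0 [-0.4264 -0.1748  0.1804]
shift(tool now) [ 0.0021 -0.001   0.1717] shift(ideal tool at target yaw) [ 0.002  -0.001   0.1717] turn [ 0.0003  0.0007 -0.005 ]
```

View pics/w5.png

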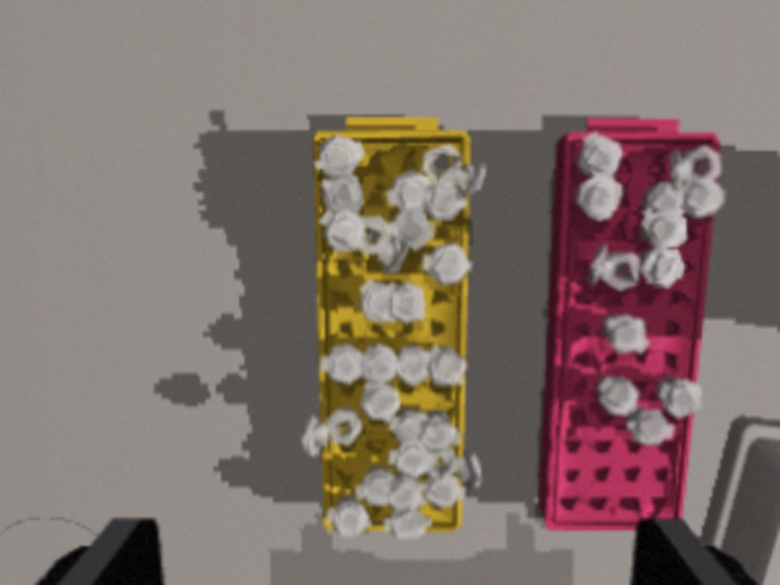

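The rack's top corners are at crop (316,133), (471,133), (325,530) and (462,530), with a clear gap to the pink rack. I'll compute its pose and the green mat target.

```bash
python3 - <<'E'
from h import *
np.set_printoptions(suppress=True,precision=4)
c=load("w5");P=[]
for u,v in[(316,133),(471,133),(325,530),(462,530),(393,119),(560,530)]:
    for z in(.026,.03): print(u,v,z,atz(c,130+u/2.6,60+v/2.6,z))
E
python3 -m inch '[[[0,0,0,0,0,0,0.15],[0.002,-0.001,0.02,0,0,0,0.15],[0,0,0.03,0,0,0,0.15],[0,0,0.03,0,0,0,0.15],[0,0,0.02,0,0,0,0.15],[0,0,0.01,0,0,0,0.15],[0,0,0,0,0,0,0.15],[0,0,0,0,0,0,0.15]]]' 25
python3 go.py .589 -.052 .002 90
```

```text
316 133 0.026 [0.5592 0.0307 0.026 ]
316 133 0.03 [0.5596 0.0305 0.03  ]
471 133 0.026 [0.6196 0.0307 0.026 ]
471 133 0.03 [0.6192 0.0305 0.03  ]
325 530 0.026 [ 0.5587 -0.1376  0.026 ]
325 530 0.03 [ 0.5591 -0.1357  0.03  ]
462 530 0.026 [ 0.6197 -0.1376  0.026 ]
462 530 0.03 [ 0.6193 -0.1357  0.03  ]
393 119 0.026 [0.5892 0.0359 0.026 ]
393 119 0.03 [0.5892 0.0356 0.03  ]
560 530 0.026 [ 0.6635 -0.1378  0.026 ]
560 530 0.03 [ 0.6626 -0.1359  0.03  ]
clock: 18.75
position: [0.5898, -0.0521, 0.0974]
orientation: [0.001, 0.707, 0.707, 0.0]
contact_force: [-0.0, -0.2, -0.1]
opening: 0.0728
grasp_force: 0.0
now [ 0.5898 -0.0521  0.0974] yaw 89.96 tilt [ 0.0016 -0.0002 -1.    ] q [-0.1301  0.2255  1.9133 -0.      1.0012 -0.1293] t 18.75 open 0.07281093232067032 F 0.0 [-0.0027 -0.2133 -0.0681]
shift(tool now) [ 0.0001 -0.0009  0.0954] shift(ideal tool at target yaw) [ 0.0001 -0.0008  0.0954] turn [ 0.0016  0.0002 -0.0008]
```

```bash
python3 -m inch '[[[-0.0005,-0.0005,0.015,0,0,0,0.15],[0,0,0.025,0,0,0,0.15],[0,0,0.025,0,0,0,0.15],[0,0,0.015,0,0,0,0.15],[0,0,0.01,0,0,0,0.15],[0,0,0.005,0,0,0,0.15],[0,0,0,0,0,0,0.15],[0,0,0,0,0,0,0.15]]]' 25
python3 go.py .5893 -.0525 .002 90
```

```text
clock: 19.55
position: [0.5894, -0.0521, 0.0021]
orientation: [0.001, 0.707, 0.707, 0.0]
contact_force: [-0.2, -0.4, 0.3]
opening: 0.0723
grasp_force: 0.0
now [ 0.5894 -0.0521  0.0021] yaw 90.0 tilt [ 0.0016 -0.0002 -1.    ] q [-0.1302  0.3469  1.9655  0.      0.8276 -0.1302] t 19.55 open 0.07233025397334844 F 0.0 [-0.2084 -0.4122  0.3019]
shift(tool now) [-0.0004 -0.0001  0.0001] shift(ideal tool at target yaw) [-0.0004 -0.0001  0.0001] turn [0.0016 0.0002 0.    ]
```

```bash
python3 -m inch '[[[0,0,0,0,0,0,0.2],[0,0,0,0,0,0,0.25],[0,0,0,0,0,0,0.3],[0,0,0,0,0,0,0.35],[0,0,0,0,0,0,0.4],[0,0,0,0,0,0,0.5],[0,0,0,0,0,0,0.5],[0,0,0,0,0,0,0.5]]]' 25
python3 go.py .49 .13 .25 90
python3 -m inch '[[[0,0,-0.01,0,0,0,0.5],[0,0,-0.02,0,0,0,0.5],[0,0,-0.03,0,0,0,0.5],[0,0,-0.03,0,0,0,0.5],[0.01,-0.005,-0.03,0,0,0,0.5],[0.02,-0.01,-0.03,0,0,0,0.5],[0.025,-0.014,-0.03,0,0,0,0.5],[0.03,-0.016,-0.03,0,0,0,0.5]]]'
python3 -m inch '[[[0.03,-0.016,-0.03,0,0,0,0.5],[0.03,-0.016,-0.01,0,0,0,0.5],[0.02,-0.012,0,0,0,0,0.5],[0.012,-0.007,0,0,0,0,0.5],[0.005,-0.004,0,0,0,0,0.5],[0,0,0,0,0,0,0.5],[0,0,0,0,0,0,0.5],[0,0,0,0,0,0,0.5]]]'
python3 go.py .4899 .2943 .12 186
python3 - <<'E'
from h import *
c=cap("wrist","w6");save(c,"w6",k=1.42)
E
```

```text
clock: 20.35
position: [0.5893, -0.052, 0.0023]
orientation: [0.001, 0.707, 0.707, 0.0]
contact_force: [-0.6, -0.7, 5.0]
opening: 0.0608
grasp_force: 28.9
now [ 0.5893 -0.052   0.0023] yaw 90.0 tilt [ 0.0016 -0.0002 -1.    ] q [-0.1302  0.3466  1.9656  0.0001  0.8278 -0.1302] t 20.35 open 0.060843295621136856 F 28.850951492786407 [-0.5758 -0.6557  5.0499]
shift(tool now) [ 0.182  -0.0989 -0.2479] shift(ideal tool at target yaw) [ 0.182  -0.0993 -0.2477] turn [0.0016 0.0002 0.    ]
clock: 21.15
position: [0.5427, 0.0332, 0.2124]
orientation: [-0.0, 0.708, 0.707, -0.0]
contact_force: [0.1, 0.8, -0.8]
opening: 0.0608
grasp_force: 28.1
clock: 21.95
position: [0.4888, 0.1292, 0.2508]
orientation: [-0.0, 0.708, 0.707, -0.0]
contact_force: [0.2, 0.2, -1.1]
opening: 0.0608
grasp_force: 28.1
now [0.4888 0.1292 0.2508] yaw 89.94 tilt [-0.0007 -0.0005 -1.    ] q [ 0.2094 -0.0717  1.9338 -0.0004  1.2802  0.2106] t 21.95 open 0.06077041327144805 F 28.103025555610657 [ 0.2251  0.1942 -1.0505]
shift(tool now) [0.1652 0.001  0.1307] shift(ideal tool at target yaw) [-0.0183  0.1641  0.1308] turn [-0.0009 -0.0002 -1.6766]
```

View pics/w6.png

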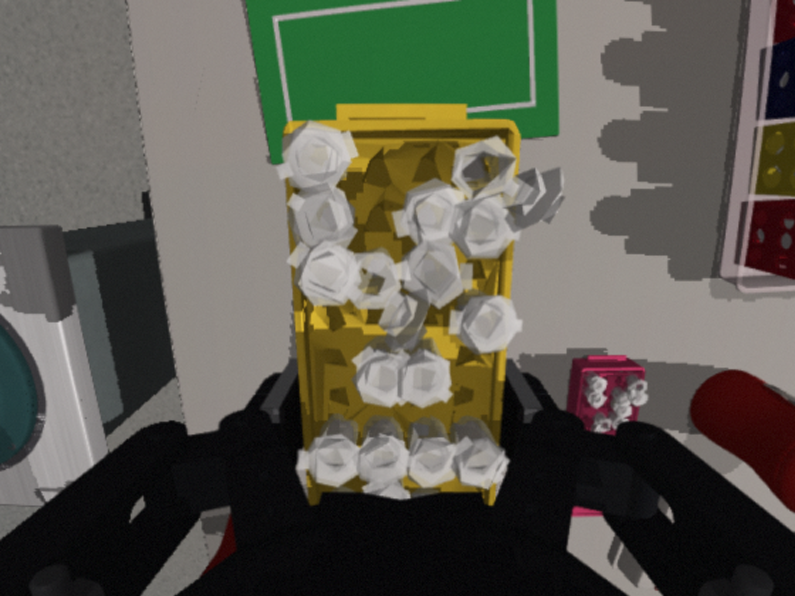

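The rack is held straight. The outline's corners show at (289,119), (535,104) and (275,17), so I can compute its centre and angle.

Run:
```python
from h import *
np.set_printoptions(suppress=True,precision=4)
c=load("w6");a,b,d=[atz(c,u/1.42,v/1.42,.003) for u,v in[(289,119),(535,104),(275,17)]]
e=b-a;print(a,b,d,np.linalg.norm(e[:2]),np.linalg.norm((d-a)[:2]),np.degrees(np.arctan2(e[1],e[0])))
print((b+d)/2)
S=load("scene0");D=load("side0")
for C,L in((S,[(228,455),(265,422),(365,479),(333,519)]),(D,[(336,474),(484,479),(486,534),(334,526)])):
    print(np.mean([atz(C,u/1.42,v/1.42,.003) for u,v in L],axis=0))
save(S,"g1",(130,275,290,390),2.5);save(D,"g2",(210,310,370,400),2.5)
cv2.imwrite("pics/g.png",np.vstack([cv2.imread("pics/g1.png"),cv2.imread("pics/g2.png")]))
```

```text
[0.3944 0.2494 0.003 ] [0.6021 0.2612 0.003 ] [0.3875 0.3279 0.003 ] 0.20801483470206034 0.07878941927549528 3.2513259704918935
[0.4948 0.2945 0.003 ]
[0.4918 0.2929 0.003 ]
[0.4925 0.2948 0.003 ]
```

View pics/g.png

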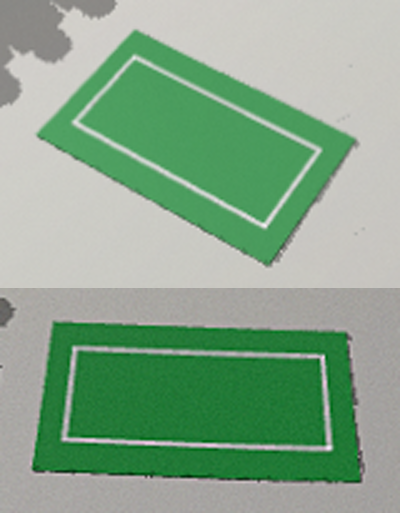

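Both crops show the outline clearly: scene (135,56), (321,149), (266,227), (74,122) and side (74,347), (325,355), (330,448), (64,439). Next is a joint fit of mat centre and angle.

Run:
```python
from h import *
from scipy.optimize import least_squares
np.set_printoptions(suppress=True,precision=4)
S=load("scene0");D=load("side0");W=load("w6")
ob=[(S,[(130+u/2.5,275+v/2.5) for u,v in[(135,56),(321,149),(266,227),(74,122)]]),
    (D,[(210+u/2.5,310+(v-287.5)/2.5) for u,v in[(74,347),(325,355),(330,448),(64,439)]]),
    (W,[(535/1.42,104/1.42),(289/1.42,119/1.42)])]
k=[(.103,-.043),(-.103,-.043),(-.103,.043),(.103,.043)]
def res(p,o):
    c,s=np.cos(p[2]),np.sin(p[2])
    return np.concatenate([np.subtract(proj(C,(p[0]+c*x-s*y,p[1]+s*x+c*y,.003)),q) for C,L in o for (x,y),q in zip(k,L)])
for o in(ob[:1],ob[1:2],ob[2:],ob):
    r=least_squares(res,[.49,.294,.09],args=(o,));print(r.x[:2],np.degrees(r.x[2]),r.fun.round(1))
```

```text
[0.4911 0.2936] 5.661650299319502 [ 0.1  0.2 -0.3  0.1 -0.1 -0.4  0.4  0.2]
[0.4913 0.2936] 5.720821261496134 [ 0.6  0.1 -0.9  0.3  0.  -0.1  0.3 -0.2]
[0.4958 0.2982] 3.256878802283262 [-0.8 -0.   0.8 -0.1]
[0.4927 0.2958] 4.774262861772939 [-0.4  0.1 -1.6  1.1 -2.1  0.5 -0.6 -0.1  0.2  0.3 -1.2  1.8 -1.   1.6
 -0.9 -0.1 -2.6 -0.4 -0.4  4.4]
```

The wrist corner at (289,119) is hidden by the rack itself, so I'm dropping it. The fixed views agree on centre ≈ (.492,.294) and 5.7°. Turning the rack now.

```bash
python3 -m inch '[[[0,0,0,0,0,-0.08,0.5],[0,0,0,0,0,-0.13,0.5],[0,0,0,0,0,-0.139,0.5],[0,0,0,0,0,-0.139,0.5],[0,0,0,0,0,-0.139,0.5],[0,0,0,0,0,-0.139,0.5],[0,0,0,0,0,-0.139,0.5],[0,0,0,0,0,-0.139,0.5]]]'>/dev/null
python3 -m inch '[[[0,0,0,0,0,-0.139,0.5],[0,0,0,0,0,-0.139,0.5],[0,0,0,0,0,-0.139,0.5],[0,0,0,0,0,-0.129,0.5],[0,0,0,0,0,-0.08,0.5],[0,0,0,0,0,0,0.5],[0,0,0,0,0,0,0.5],[0,0,0,0,0,0,0.5]]]'
python3 go.py .4925 .294 .01 185.6
```

```text
clock: 23.6
position: [0.4886, 0.1298, 0.2512]
orientation: [-0.0, -0.049, 0.999, -0.0]
contact_force: [-0.5, 0.4, -0.7]
opening: 0.0608
grasp_force: 28.1
now [0.4886 0.1298 0.2512] yaw -174.42 tilt [-0.0002 -0.0001 -1.    ] q [ 0.2103 -0.0724  1.9338 -0.0001  1.2804 -1.4578] t 23.6 open 0.06082127892265005 F 28.061124980449677 [-0.5301  0.4493 -0.6736]
shift(tool now) [-0.0198  0.1631  0.2412] shift(ideal tool at target yaw) [-0.0199  0.1631  0.2412] turn [-0.0001 -0.0002 -0.0004]
```

```bash
python3 -m inch '[[[-0.002,0.015,0,0,0,0,0.5],[-0.003,0.025,0.01,0,0,0,0.5],[-0.004,0.035,0.025,0,0,0,0.5],[-0.004,0.035,0.03,0,0,0,0.5],[-0.004,0.03,0.03,0,0,0,0.5],[-0.002,0.018,0.03,0,0,0,0.5],[-0.001,0.005,0.03,0,0,0,0.5],[0,0,0.03,0,0,0,0.5]]]'>/dev/null
python3 -m inch '[[[0,0,0.02,0,0,0,0.5],[0,0,0.01,0,0,0,0.5],[0,0,0,0,0,0,0.5],[0,0,0,0,0,0,0.5],[0,0,0,0,0,0,0.5],[0,0,0,0,0,0,0.5],[0,0,0,0,0,0,0.5],[0,0,0,0,0,0,0.5]]]'
python3 go.py .4925 .294 .0055 185.6
```

```text
clock: 25.2
position: [0.4927, 0.2943, 0.037]
orientation: [0.001, -0.049, 0.999, 0.0]
contact_force: [1.1, 0.5, -0.8]
opening: 0.0607
grasp_force: 28.0
now [0.4927 0.2943 0.037 ] yaw -174.33 tilt [ 0.001   0.0006 -1.    ] q [ 0.4951  0.2697  1.9891  0.      0.8817 -1.1746] t 25.2 open 0.060748620126267715 F 28.047528862953186 [ 1.0922  0.4984 -0.8259]
shift(tool now) [ 0.0002 -0.0003  0.0315] shift(ideal tool at target yaw) [ 0.0002 -0.0003  0.0315] turn [0.0005 0.001  0.0012]
```

```bash
python3 -m inch '[[[0,0,0.01,0,0,0,0.5],[0,0,0.01,0,0,0,0.5],[0,0,0.006,0,0,0,0.5],[0,0,0.003,0,0,0,0.5],[0,0,0.002,0,0,0,0.5],[0,0,0,0,0,0,0.5],[0,0,0,0,0,0,0.5],[0,0,0,0,0,0,0.5]]]'
python3 -m inch '[[[0,0,0,0,0,0,0.4],[0,0,0,0,0,0,0.3],[0,0,0,0,0,0,0.2],[0,0,0,0,0,0,0.1],[0,0,0,0,0,0,0],[0,0,-0.01,0,0,0,0],[0,0,-0.02,0,0,0,0],[0,0,-0.03,0,0,0,0]]]'
python3 -m inch '[[[0,0,-0.04,0,0,0,0],[0,0,-0.04,0,0,0,0],[0,0,-0.04,0,0,0,0],[0,-0.03,-0.03,0,0,0,0],[0,-0.04,0,0,0,0,0],[0,-0.045,0,0,0,0,0],[0,-0.045,0,0,0,0,0],[0,-0.04,0,0,0,0,0]]]'
python3 - <<'E'
from h import *
S=cap("scene","s2");D=cap("side","d2")
save(S,"g3",(130,255,290,390),2.5);save(D,"g4",(210,295,370,400),2.5)
cv2.imwrite("pics/g5.png",np.hstack([cv2.imread("pics/g3.png"),cv2.copyMakeBorder(cv2.imread("pics/g4.png"),0,338-262,0,0,0)[:337]]))
E
```

```text
clock: 26.0
position: [0.4924, 0.2943, 0.0053]
orientation: [0.0, -0.05, 0.999, 0.0]
contact_force: [-0.7, 0.0, -0.4]
opening: 0.0607
grasp_force: 28.2
clock: 26.8
position: [0.4907, 0.2934, 0.0647]
orientation: [-0.002, -0.05, 0.999, -0.001]
contact_force: [0.8, -0.1, -0.6]
opening: 0.0857
grasp_force: 0.0
clock: 27.6
position: [0.512, 0.0934, 0.2165]
orientation: [0.001, -0.05, 0.999, -0.0]
contact_force: [0.3, -0.5, -0.1]
opening: 0.0855
grasp_force: 0.0Traceback (most recent call last):
  File "<stdin>", line 4, in <module>
    return _nx.concatenate(arrs, 1, dtype=dtype, casting=casting)
           ~~~~~~~~~~~~~~~^^^^^^^^^^^^^^^^^^^^^^^^^^^^^^^^^^^^^^^
ValueError: all the input array dimensions except for the concatenation axis must match exactly, but along dimension 0, the array at index 0 has size 338 and the array at index 1 has size 337
```

Run:
```python
from h import *
S=load("s2");D=load("d2")
f=lambda C,x,y:cv2.resize(C["image"][y:y+120,x:x+135,::-1],None,fx=2.96,fy=4,interpolation=cv2.INTER_CUBIC)
cv2.imwrite("pics/g5.png",np.hstack([f(S,143,270),f(D,220,290)]))
```

```text
(no output)
```

View pics/g5.png

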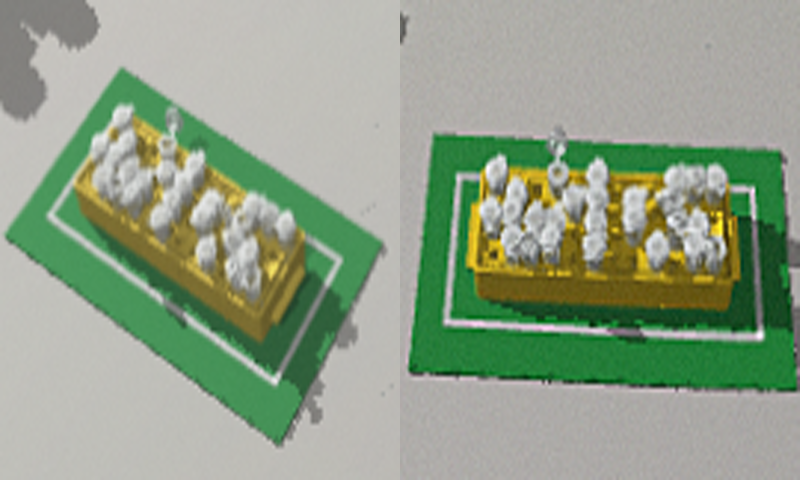

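The rack lies lengthwise inside the outline: near bottom edge (478,297)–(730,308) in the side half, right bottom corner (264,340) in the scene half. I'll quantify the offset in mat coordinates.

```bash
python3 - <<'E'
from h import *
from scipy.optimize import least_squares
np.set_printoptions(suppress=True,precision=4)
S=load("s2");D=load("d2");a=np.radians(5.69);c,s=np.cos(a),np.sin(a);M=np.array([[c,s],[-s,c]]);m=np.array([.4912,.2936])
x=lambda C,u,v,z:M@(atz(C,(143 if C is S else 220)+u/2.963,(270 if C is S else 290)+v/4,z)[:2]-m)
print("side bottom L,R",x(D,78,297,.003),x(D,330,308,.003));print("scene bottom R",x(S,264,340,.003),"L",x(S,82,222,.003))
print("side top near L,R",x(D,73,270,.031),x(D,338,281,.031),"scene top near R",x(S,264,310,.031),"L",x(S,75,188,.031))
# yellow mask vs silhouette of box model (centroid of convex hull), fit pose
def mask(C):
    h=cv2.cvtColor(C["image"],cv2.COLOR_RGB2HSV);k=cv2.inRange(h,(18,150,50),(32,255,255))
    b=np.zeros_like(k); 
    p=np.array([proj(C,(m+M.T@np.array(q)).tolist()+[.02]) for q in[(-.12,-.08),(.12,-.08),(.12,.08),(-.12,.08)]]).astype(int)
    cv2.fillConvexPoly(b,p,255);return cv2.convexHull(cv2.findNonZero(k&b)).reshape(-1,2).astype(float)
hs=[mask(S),mask(D)]
def hull(C,p):
    A=a+p[2];r=np.array([[np.cos(A),-np.sin(A)],[np.sin(A),np.cos(A)]]);o=m+M.T@p[:2]
    P=[proj(C,(o+r@np.array([X,Y])).tolist()+[z]) for X,Y in[(X,Y) for X in(-.084,.084) for Y in(-.031,.031)] for z in(.003,.031)]
    P+=[proj(C,(o+r@np.array([X,Y])).tolist()+[.029]) for X in(-.091,.091) for Y in(-.018,.018)]
    return cv2.convexHull(np.array(P,np.float32))
def res(p,ii): return np.concatenate([[cv2.pointPolygonTest(hull(C,p),(float(u),float(v)),True) for u,v in h] for i,(C,h) in enumerate(zip((S,D),hs)) if i in ii])
for ii in((0,),(1,),(0,1)):
    r=least_squares(res,[0,0,0],args=(ii,),diff_step=1e-3,x_scale=[.01,.01,.05],loss="soft_l1");r=least_squares(res,r.x+[.001,.001,.005],args=(ii,),diff_step=.2,loss="soft_l1");print(ii,r.x,np.abs(r.fun).mean())
E
python3 go.py .5055 -.3128 .25 90
```

```text
side bottom L,R [0.0841 0.0283] [-0.083   0.0277]
scene bottom R [-0.0818  0.0271] L [0.0795 0.0341]
side top near L,R [0.086 0.031] [-0.0854  0.0301] scene top near R [-0.0833  0.0257] L [0.0818 0.0323]
(0,) [ 0.002  -0.0005 -0.0573] 1.0697094440246615
(1,) [ 0.0018 -0.0016  0.0181] 0.8813423838946107
(0, 1) [ 0.0018 -0.0022 -0.0073] 1.0756490919749262
now [0.5123 0.0911 0.2163] yaw -174.59 tilt [ 0.0013 -0.0017 -1.    ] q [ 0.1293 -0.0202  1.9491 -0.002   1.2117 -1.5352] t 27.7 open 0.08559517803834113 F 0.0 [ 0.2791  1.1018 -0.1647]
shift(tool now) [ 0.0449 -0.4015 -0.033 ] shift(ideal tool at target yaw) [-0.4039 -0.0068 -0.0337] turn [-0.0005  0.0024  1.6652]
```

The rack is centred to within 2 mm and straight, so I'll turn back and fetch the white bottle.

```bash
python3 -m inch '[[[0,0,-0.034,0,0,0.1,0],[0,0,0,0,0,0.139,0],[0,0,0,0,0,0.139,0],[0,0,0,0,0,0.139,0],[0,0,0,0,0,0.139,0],[0,0,0,0,0,0.139,0],[0,0,0,0,0,0.139,0],[0,0,0,0,0,0.139,0]]]'>/dev/null
python3 -m inch '[[[0,0,0,0,0,0.139,0],[0,0,0,0,0,0.139,0],[0,0,0,0,0,0.139,0],[0,0,0,0,0,0.139,0],[0,0,0,0,0,0.037,0],[0,0,0,0,0,0,0],[0,0,0,0,0,0,0],[0,0,0,0,0,0,0]]]'
python3 go.py .5055 -.3128 .25 90
```

```text
clock: 29.3
position: [0.512, 0.0956, 0.2495]
orientation: [0.0, 0.705, 0.709, 0.0]
contact_force: [-0.1, -0.5, -0.5]
opening: 0.0852
grasp_force: 0.0
now [0.512  0.0956 0.2495] yaw 90.29 tilt [ 0.0002  0.0002 -1.    ] q [ 0.1366 -0.0412  1.9074  0.0002  1.2752  0.1315] t 29.3 open 0.08520021354550206 F 0.0 [-0.0595 -0.534  -0.4864]
shift(tool now) [-0.4083 -0.0086 -0.0006] shift(ideal tool at target yaw) [-0.4084 -0.0065 -0.0005] turn [ 0.0002 -0.0002  0.0051]
```

```bash
python3 -m inch '[[[-0.012,0,0,0,0,0.005,0],[-0.03,-0.001,0,0,0,0,0],[-0.04,-0.001,0,0,0,0,0],[-0.04,-0.001,0,0,0,0,0],[-0.04,-0.001,0,0,0,0,0],[-0.04,-0.001,0,0,0,0,0],[-0.04,-0.001,0,0,0,0,0],[-0.04,-0.001,0,0,0,0,0]]]'>/dev/null
python3 -m inch '[[[-0.04,0,0,0,0,0,0],[-0.04,0,0,0,0,0,0],[-0.03,0,0,0,0,0,0],[-0.012,0,0,0,0,0,0],[-0.004,0,0,0,0,0,0],[0,0,0,0,0,0,0],[0,0,0,0,0,0,0],[0,0,0,0,0,0,0]]]'
python3 go.py .5055 -.3128 .141 90
```

```text
clock: 30.9
position: [0.5049, -0.3115, 0.2494]
orientation: [-0.0, 0.707, 0.707, 0.0]
contact_force: [0.2, 0.3, 0.2]
opening: 0.0855
grasp_force: 0.0
now [ 0.5049 -0.3115  0.2494] yaw 90.03 tilt [ 0.0001  0.0003 -1.    ] q [-0.595   0.0996  1.763   0.0003  1.2792 -0.5956] t 30.9 open 0.08546758463934812 F 0.0 [0.1766 0.2803 0.2431]
shift(tool now) [-0.0013  0.0006  0.1084] shift(ideal tool at target yaw) [-0.0013  0.0006  0.1084] turn [ 0.0001 -0.0003  0.0006]
```

```bash
python3 -m inch '[[[-0.0013,0.0006,0.015,0,0,0,0],[0,0,0.025,0,0,0,0],[0,0,0.025,0,0,0,0],[0,0,0.02,0,0,0,0],[0,0,0.015,0,0,0,0],[0,0,0.0085,0,0,0,0],[0,0,0,0,0,0,0],[0,0,0,0,0,0,0]]]' 60
python3 -m inch '[[[0,0,0,0,0,0,0.3],[0,0,0,0,0,0,0.4],[0,0,0,0,0,0,0.5],[0,0,0,0,0,0,0.6],[0,0,0,0,0,0,0.7],[0,0,0,0,0,0,0.85],[0,0,0,0,0,0,1],[0,0,0,0,0,0,1]]]' 60
python3 -m inch '[[[0,0,-0.005,0,0,0,1],[0,0,-0.01,0,0,0,1],[0,0,-0.015,0,0,0,1],[0,0,-0.015,0,0,0,1],[0.005,0,-0.01,0,0,0,1],[0.012,0,0,0,0,0,1],[0.02,0.001,0,0,0,0,1],[0.025,0.001,0,0,0,0,1]]]'
python3 go.py .511 -.0037 .19 90
```

```text
clock: 31.7
position: [0.5058, -0.3143, 0.1414]
orientation: [0.0, 0.707, 0.707, 0.0]
contact_force: [0.8, 0.1, 1.1]
opening: 0.0855
grasp_force: 0.0
clock: 32.5
position: [0.5053, -0.3143, 0.1414]
orientation: [0.0, 0.707, 0.707, -0.0]
contact_force: [-2.8, -0.2, 5.4]
opening: 0.0319
grasp_force: 59.5
clock: 33.3
position: [0.507, -0.251, 0.1956]
orientation: [-0.0, 0.708, 0.706, 0.0]
contact_force: [0.1, -0.0, -2.7]
opening: 0.0314
grasp_force: 59.7
now [ 0.507  -0.251   0.1956] yaw 89.88 tilt [-0.0002  0.0004 -1.    ] q [-0.5039  0.0842  1.8806  0.0003  1.1771 -0.5019] t 33.3 open 0.03140786424972074 F 59.73813593387604 [ 0.074  -0.0176 -2.7103]
shift(tool now) [0.2473 0.0034 0.0057] shift(ideal tool at target yaw) [0.2473 0.004  0.0056] turn [-0.0002 -0.0004 -0.002 ]
```

```bash
python3 -m inch '[[[0.03,0.0005,0,0,0,0,1],[0.03,0.0005,0,0,0,0,1],[0.03,0.0005,0,0,0,0,1],[0.03,0.0005,0,0,0,0,1],[0.03,0.0005,0,0,0,0,1],[0.03,0.0005,0,0,0,0,1],[0.025,0.0005,0,0,0,0,1],[0.02,0.0005,0,0,0,0,1]]]'>/dev/null
python3 -m inch '[[[0.012,0,0,0,0,0,1],[0.006,0,0,0,0,0,1],[0.002,0,0,0,0,0,1],[0,0,0,0,0,0,1],[0,0,0,0,0,0,1],[0,0,0.01,0,0,0,1],[0,0,0.01,0,0,0,1],[0,0,0,0,0,0,1]]]'
python3 go.py .511 -.0049 .1385 90
```

```text
clock: 34.9
position: [0.5097, -0.0074, 0.1731]
orientation: [-0.002, 0.708, 0.707, -0.002]
contact_force: [-0.6, 0.1, -3.5]
opening: 0.0316
grasp_force: 59.8
now [ 0.5097 -0.0074  0.1731] yaw 89.9 tilt [-0.0047  0.0003 -1.    ] q [-0.0633 -0.0011  2.0131 -0.0001  1.1344 -0.0616] t 34.9 open 0.03159454995525762 F 59.834221601486206 [-0.6194  0.1309 -3.4567]
shift(tool now) [0.0025 0.0014 0.0346] shift(ideal tool at target yaw) [0.0025 0.0013 0.0346] turn [-0.0047 -0.0002 -0.0017]
```

```bash
python3 -m inch '[[[0.002,0.0005,0.006,0,0,-0.0015,1],[0,0,0.01,0,0,0,1],[0,0,0.008,0,0,0,1],[0,0,0.005,0,0,0,1],[0,0,0,0,0,0,1],[0,0,0,0,0,0,1],[0,0,0,0,0,0,1],[0,0,0,0,0,0,1]]]'
python3 go.py .511 -.0049 .1385 90
```

```text
clock: 35.7
position: [0.5126, -0.0051, 0.1473]
orientation: [0.0, 0.707, 0.707, 0.0]
contact_force: [0.3, -0.3, -3.0]
opening: 0.0318
grasp_force: 59.9
now [ 0.5126 -0.0051  0.1473] yaw 90.03 tilt [ 0.0011 -0.0001 -1.    ] q [-0.0586  0.0257  2.0369 -0.      1.0779 -0.0591] t 35.7 open 0.031846301425851466 F 59.89818513393402 [ 0.3474 -0.3166 -2.9836]
shift(tool now) [ 0.0002 -0.0016  0.0088] shift(ideal tool at target yaw) [ 0.0002 -0.0016  0.0088] turn [0.0011 0.0001 0.0005]
```

```bash
python3 -m inch '[[[0,-0.0016,0.003,0,0,0,1],[0,0,0.003,0,0,0,1],[0,0,0.001,0,0,0,1],[0,0,0.001,0,0,0,1],[0,0,0,0,0,0,1],[0,0,0,0,0,0,1],[0,0,0,0,0,0,1],[0,0,0,0,0,0,1]]]'
python3 go.py .511 -.0049 .1385 90
```

```text
clock: 36.5
position: [0.5106, -0.0051, 0.1388]
orientation: [0.0, 0.707, 0.707, 0.0]
contact_force: [0.1, 0.1, -3.4]
opening: 0.0316
grasp_force: 60.3
now [ 0.5106 -0.0051  0.1388] yaw 90.03 tilt [ 0.0001 -0.     -1.    ] q [-0.0588  0.0316  2.048  -0.      1.0619 -0.0593] t 36.5 open 0.03157959647831016 F 60.28756499290466 [ 0.0606  0.1011 -3.3612]
shift(tool now) [0.0002 0.0004 0.0003] shift(ideal tool at target yaw) [0.0002 0.0004 0.0003] turn [0.0001 0.     0.0005]
```

```bash
python3 -m inch '[[[0,0,0.001,0,0,0,1],[0,0,0,0,0,0,1],[0,0,0,0,0,0,0.9],[0,0,0,0,0,0,0.7],[0,0,0,0,0,0,0.5],[0,0,0,0,0,0,0.3],[0,0,0,0,0,0,0],[0,0,0,0,0,0,0]]]'
python3 -m inch '[[[0,0,0,0,0,0,0],[0,0,-0.025,0,0,0,0],[0,0,-0.035,0,0,0,0],[0,0,-0.035,0,0,0,0],[-0.01,-0.004,-0.017,0,0,0,0],[-0.025,-0.009,0,0,0,0,0],[-0.035,-0.013,0,0,0,0,0],[-0.04,-0.015,0,0,0,0,0]]]'>/dev/null
python3 -m inch '[[[-0.04,-0.015,0,0,0,0,0],[-0.04,-0.015,0,0,0,0,0],[-0.04,-0.015,0,0,0,0,0],[-0.04,-0.014,0,0,0,0,0],[-0.03,-0.01,0,0,0,0,0],[-0.014,-0.006,0,0,0,0,0],[-0.004,-0.001,0,0,0,0,0],[0,0,0,0,0,0,0]]]'
python3 go.py .394 -.3216 .1397 90
```

```text
clock: 37.3
position: [0.5106, -0.0051, 0.1377]
orientation: [0.0, 0.707, 0.707, 0.0]
contact_force: [-0.1, -0.1, 0.5]
opening: 0.0834
grasp_force: 0.0
clock: 38.9
position: [0.3937, -0.3229, 0.2496]
orientation: [-0.0, 0.707, 0.707, 0.0]
contact_force: [-0.0, 0.1, 0.2]
opening: 0.085
grasp_force: 0.0
now [ 0.3937 -0.3229  0.2496] yaw 89.99 tilt [-0.0001  0.0009 -1.    ] q [-0.7361 -0.0639  1.9289  0.0006  1.2773 -0.7361] t 38.9 open 0.08500558759147704 F 0.0 [-0.0364  0.1322  0.2041]
shift(tool now) [0.0012 0.0003 0.1099] shift(ideal tool at target yaw) [0.0013 0.0003 0.1099] turn [-0.0001 -0.0009 -0.0002]
```

```bash
python3 -m inch '[[[0.001,0.0003,0.015,0,0,0,0],[0,0,0.025,0,0,0,0],[0,0,0.025,0,0,0,0],[0,0,0.02,0,0,0,0],[0,0,0.015,0,0,0,0],[0,0,0.01,0,0,0,0],[0,0,0,0,0,0,0],[0,0,0,0,0,0,0]]]' 60
python3 -m inch '[[[0,0,0,0,0,0,0.3],[0,0,0,0,0,0,0.4],[0,0,0,0,0,0,0.5],[0,0,0,0,0,0,0.6],[0,0,0,0,0,0,0.7],[0,0,0,0,0,0,0.85],[0,0,0,0,0,0,1],[0,0,0,0,0,0,1]]]' 60
python3 -m inch '[[[0,0,-0.005,0,0,0,1],[0,0,-0.01,0,0,0,1],[0,0,-0.015,0,0,0,1],[0,0,-0.015,0,0,0,1],[0.006,0.003,-0.01,0,0,0,1],[0.012,0.006,0,0,0,0,1],[0.02,0.01,0,0,0,0,1],[0.02,0.01,0,0,0,0,1]]]'
python3 go.py .5075 -.1045 .19 90
```

```text
clock: 39.7
position: [0.3945, -0.3221, 0.1402]
orientation: [0.0, 0.707, 0.707, 0.0]
contact_force: [0.4, -0.4, -0.2]
opening: 0.0855
grasp_force: 0.0
clock: 40.5
position: [0.3942, -0.3226, 0.1404]
orientation: [0.0, 0.707, 0.707, -0.0]
contact_force: [-2.2, 0.5, 5.7]
opening: 0.0315
grasp_force: 59.8
clock: 41.3
position: [0.4233, -0.2625, 0.1946]
orientation: [-0.0, 0.707, 0.707, 0.0]
contact_force: [-0.3, -0.1, -4.8]
opening: 0.0315
grasp_force: 59.8
now [ 0.4233 -0.2625  0.1946] yaw 89.99 tilt [ 0.      0.0008 -1.    ] q [-0.6057 -0.0464  2.0155  0.0007  1.1729 -0.6057] t 41.3 open 0.03146657380770939 F 59.827094078063965 [-0.3393 -0.0824 -4.7564]
shift(tool now) [0.1581 0.0842 0.0048] shift(ideal tool at target yaw) [0.158  0.0842 0.0046] turn [ 0.     -0.0008 -0.0003]
```

```bash
python3 -m inch '[[[0.022,0.012,0,0,0,0,1],[0.024,0.013,0,0,0,0,1],[0.024,0.013,0,0,0,0,1],[0.024,0.013,0,0,0,0,1],[0.022,0.012,0,0,0,0,1],[0.018,0.009,0,0,0,0,1],[0.012,0.006,0,0,0,0,1],[0.006,0.003,0,0,0,0,1]]]'>/dev/null
python3 -m inch '[[[0.002,0.001,0,0,0,0,1],[0,0,0.008,0,0,0,1],[0,0,0.014,0,0,0,1],[0,0,0.012,0,0,0,1],[0,0,0.006,0,0,0,1],[0,0,0.002,0,0,0,1],[0,0,0,0,0,0,1],[0,0,0,0,0,0,1]]]'
python3 go.py .5072 -.1055 .1375 90
```

```text
clock: 42.9
position: [0.5052, -0.1103, 0.1532]
orientation: [0.0, 0.707, 0.707, 0.0]
contact_force: [0.6, -0.2, -3.2]
opening: 0.032
grasp_force: 59.9
now [ 0.5052 -0.1103  0.1532] yaw 90.02 tilt [ 0.0007 -0.0002 -1.    ] q [-0.2631  0.0288  2.0221 -0.      1.09   -0.2635] t 42.9 open 0.0319514349568027 F 59.89588916301727 [ 0.6389 -0.1804 -3.2397]
shift(tool now) [0.0048 0.0019 0.0157] shift(ideal tool at target yaw) [0.0048 0.002  0.0157] turn [0.0007 0.0002 0.0004]
```

```bash
python3 -m inch '[[[0.0025,0.001,0.004,0,0,0,1],[0.0023,0.001,0.004,0,0,0,1],[0,0,0.003,0,0,0,1],[0,0,0.002,0,0,0,1],[0,0,0.001,0,0,0,1],[0,0,0,0,0,0,1],[0,0,0,0,0,0,1],[0,0,0,0,0,0,1]]]'
python3 go.py .5072 -.1055 .1375 90
```

```text
clock: 43.7
position: [0.507, -0.1054, 0.139]
orientation: [0.0, 0.707, 0.707, 0.0]
contact_force: [-0.3, 0.7, -3.5]
opening: 0.0315
grasp_force: 59.9
now [ 0.507  -0.1054  0.139 ] yaw 90.02 tilt [ 0.0003 -0.0001 -1.    ] q [-0.253   0.0451  2.0336 -0.      1.0625 -0.2534] t 43.7 open 0.03151268459386681 F 59.89531874656677 [-0.2614  0.6907 -3.5141]
shift(tool now) [-0.0001  0.0002  0.0015] shift(ideal tool at target yaw) [-0.0001  0.0002  0.0015] turn [0.0003 0.0001 0.0004]
```

```bash
python3 -m inch '[[[0,0,0.001,0,0,0,1],[0,0,0.001,0,0,0,1],[0,0,0,0,0,0,1],[0,0,0,0,0,0,0.8],[0,0,0,0,0,0,0.6],[0,0,0,0,0,0,0.4],[0,0,0,0,0,0,0],[0,0,0,0,0,0,0]]]'
python3 -m inch '[[[0,0,0,0,0,0,0],[0,0,-0.025,0,0,0,0],[0,0,-0.035,0,0,0,0],[0,0,-0.035,0,0,0,0],[0,0,-0.035,0,0,0,0],[-0.02,-0.008,-0.02,0,0,0,0],[-0.04,-0.015,0,0,0,0,0],[-0.04,-0.015,0,0,0,0,0]]]'>/dev/null
python3 -m inch '[[[-0.04,-0.015,0,0,0,0,0],[-0.04,-0.015,0,0,0,0,0],[-0.04,-0.015,0,0,0,0,0],[-0.04,-0.015,0,0,0,0,0],[-0.04,-0.015,0,0,0,0,0],[-0.04,-0.015,0,0,0,0,0],[-0.02,-0.005,0,0,0,0,0],[0,0,0,0,0,0,0]]]'
python3 - <<'E'
from h import *
np.set_printoptions(suppress=True,precision=2)
for n in("scene","side"):
    A=load(n+"0");B=cap(n,n+"F")
    ga,gb=[cv2.cvtColor(c["image"],cv2.COLOR_RGB2GRAY) for c in(A,B)]
    objs={"white":(.511,-.004,.155,14),"brown":(.5075,-.1045,.155,14),"whitebody":(.511,-.004,.05,16),"brownbody":(.5075,-.1045,.06,16),"pink":(.687,-.05,.03,20),"red":(.34,-.157,.1,18)}
    for k,(x,y,z,r) in objs.items():
        u,v=map(int,proj(A,(x,y,z)));t=ga[v-r:v+r,u-r:u+r];w=gb[v-r-10:v+r+10,u-r-10:u+r+10]
        m=cv2.matchTemplate(w,t,cv2.TM_CCOEFF_NORMED);_,mx,_,p=cv2.minMaxLoc(m);e=np.array(proj(A,(x,y+.01,z)))-proj(A,(x,y,z));f=np.array(proj(A,(x+.01,y,z)))-proj(A,(x,y,z))
        # subpixel
        i,j=p[1],p[0];sx=sy=0
        if 0<i<20 and 0<j<20:
            sx=(m[i,j+1]-m[i,j-1])/2/(2*m[i,j]-m[i,j+1]-m[i,j-1]);sy=(m[i+1,j]-m[i-1,j])/2/(2*m[i,j]-m[i+1,j]-m[i-1,j])
        d=np.array([j-10+sx,i-10+sy]);print(n,k,"px",d,"score",round(mx,3),"mm xy",np.linalg.solve(np.c_[f,e],d)*10)
    dif=cv2.absdiff(A["image"],B["image"]).max(2)>50
    cs=cv2.connectedComponentsWithStats(cv2.morphologyEx(dif.astype(np.uint8),cv2.MORPH_OPEN,np.ones((2,2))))[2][1:]
    print([list(map(int,s)) for s in cs if s[4]>12])
E
python3 go.py .4 -.3 .3 90
```

```text
clock: 44.5
position: [0.5071, -0.1053, 0.1368]
orientation: [0.0, 0.707, 0.707, 0.0]
contact_force: [0.1, 0.4, 0.1]
opening: 0.0764
grasp_force: 0.0
clock: 46.1
position: [0.3731, -0.4676, 0.2862]
orientation: [-0.0, 0.708, 0.706, -0.0]
contact_force: [0.0, 0.2, 0.4]
opening: 0.0854
grasp_force: 0.0
scene white px [-0.01 -0.02] score 0.978 mm xy [ 0.07 -0.05]
scene brown px [-0.01 -0.07] score 0.997 mm xy [ 0.19 -0.25]
scene whitebody px [-0.16 -0.17] score 0.706 mm xy [ 0.71 -0.27]
scene brownbody px [-0.15  0.03] score 0.994 mm xy [0.26 0.32]
scene pink px [0.02 0.02] score 0.96 mm xy [-0.11  0.04]
scene red px [-0.03  0.01] score 0.999 mm xy [0.03 0.09]
[[420, 0, 35, 31, 899], [463, 0, 14, 9, 79], [481, 0, 57, 14, 594], [540, 0, 7, 3, 17], [526, 26, 4, 9, 18], [397, 32, 53, 66, 1571], [487, 42, 39, 106, 829], [415, 119, 24, 98, 350], [417, 152, 81, 93, 1289], [396, 214, 19, 35, 228], [258, 216, 6, 4, 17], [249, 218, 7, 11, 41], [241, 223, 27, 32, 440], [412, 230, 55, 31, 374], [394, 241, 21, 60, 386], [542, 243, 18, 25, 97], [496, 254, 42, 15, 111], [403, 286, 55, 24, 890], [462,
[... 752 characters left out ...]
 35], [451, 184, 22, 45, 155], [461, 189, 44, 57, 690], [270, 211, 12, 8, 52], [252, 219, 36, 45, 681], [256, 225, 10, 10, 54], [511, 229, 13, 7, 55], [538, 299, 13, 10, 65], [544, 311, 16, 14, 74], [243, 326, 97, 47, 3062], [337, 346, 13, 27, 116], [345, 347, 6, 6, 19], [354, 352, 4, 6, 17], [346, 354, 5, 8, 20], [260, 367, 7, 3, 17], [354, 368, 8, 10, 37], [293, 372, 10, 4, 29]]
now [ 0.3742 -0.4649  0.2864] yaw 89.99 tilt [-0.0001  0.0015 -1.    ] q [-0.9354  0.0882  1.7077  0.0009  1.347  -0.9353] t 46.2 open 0.0853192064198596 F 0.0 [ 0.6034  0.2533 -0.517 ]
shift(tool now) [ 0.1649  0.0258 -0.0134] shift(ideal tool at target yaw) [ 0.1649  0.0258 -0.0136] turn [-0.0001 -0.0015 -0.0002]
```

Both bottles are back within 1 mm and upright. The pink rack matches its starting image, and no image change shows at the timer or marker, so I'm handing in.

```bash
python3 -c "
from workcell import bot
print(bot.job_done())"
```

```text
the job is handed in; nothing more can be done
None
```

The job is handed in at about 46 s of the 102 s: the yellow rack lies lengthwise in the white outline, centred to about 2 mm; both bottles are back upright within 1 mm of where they stood; and camera comparisons show no sign that the pink rack, timer or marker moved.

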